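Cap the posts for tacking

ROBOT

A 7-joint arm with a two-finger parallel gripper is mounted at the origin on the work surface. World frame = base frame: x ahead of the robot, y to its left, z up, the work surface at z = 0. Lengths are in m, angles in rad, forces in N, time in s.
With the tool pointing down it reaches from about 0.35 to 0.9 m from the base axis. Payload 8.1 kg.
Tool frame: the origin (TCP) lies on the centre line of the jaws, within the pads' length; the fingertips stand 19 mm ahead of it and the grasp point (between the pads) is the TCP; z points along the fingers, y is the direction in which the jaws open and shut (so a half turn about z gives the same grasp; the last joint's range is limited). The gripper opens to 92 mm and grips with 3 to 60 N. Pads are 19 mm wide; open, the fingers measure 130 mm over their backs; the gripper's body (75 mm by 190 mm) begins 47 mm behind the grasp point.
Start: joints at [-1.303, 0.434, 0.025, 1.573, -0.012, 1.134, -0.075], TCP at [0.227, 0.583, 0.246] pointing down, gripper open.
Joint ranges: [-2.62, 2.62], [-0.44, 2.09], [-1.27, 1.32], [0.08, 2.57], [-1.32, 4.46], [0.12, 2], [-2.74, 2.74]. Speed limits (rad/s): [2.22, 2.22, 3.01, 3.01, 3.14, 3.14, 3.14].

INTERFACE

Orientations are given as a rotation vector (axis times angle).
In Python, from cell import monitor, imaging, workorder, outline_of gives the robot as it stands.
- The arm moves only by the tool move_arm, never from a script. Its argument "series" is a list of rows, each a list of 6 numbers: the shift along the world's x, y, z in cm, then the turn, a rotation vector about the world's x, y, z in degrees. A call has 1 to 8 rows; each row shifts and turns the commanded pose from where the row before left it; what a row does not reach is not made up. A row lasts 1/10 s, in which the tool goes at most 50 mm and 8.59 degrees, less where a joint would pass 70% of its speed; a pose out of reach is approached as far as the arm can. A call with a gripper value outside its range is refused whole. "grip" is the opening, from 0 (shut) to 1 (fully open), set as the call begins (left out, the last holds). The fingers move at their own pace and stop on an object; "force" is the grip in N (left out, the last holds). Time passes only in rows, so rows that do not move let the fingers close. It gives the time, the measured TCP pose, the force and the opening at its end, in the units of the state.
- monitor.observe(): the state, without advancing time (a new reading comes with each control period).
- imaging.get_image(name): name is "side" or "top" or "wrist"; returns a dict with "color" (400x640x3 uint8, red, green, blue), "fx", "fy", "cx", "cy" (pixels), "rvec" (rotation vector, rad) and "tvec" (3), from world to camera coordinates, as OpenCV has them; the wrist camera has in their place "mount" (4x4, takes a point from camera to tool coordinates, whose origin is the TCP and whose axes are the flange's). Camera axes: x right, y down, z forward; pixel columns grow to the right and rows downward; lengths in m; the calibration is good to about 2 mm. A picture is of the moment at which its call begins: read the wrist's pose just before it. There is no depth.
- workorder.sign_off(): hands the job in, once; it reports no verdict.
Trained networks look in the newest picture that a camera, given by its name, has taken for a name from the list of things; names that differ only in an ending like _2 or _b are one class to them, and where a whole thing is asked for, a point or a joint stands for the part that bears it (a point fixed in the world has none). Each returns a list of dicts, best first, with "p" (0 to 1); they miss things now and then, are a little off and sometimes report something else, mostly with a low value. They report only what shows in the picture. A call takes as long as a camera call.
- outline_of(camera, thing): "mask" (400x640 bool, what is visible of it) and "rect" ([left, top, width, height] in pixels, round what is visible of it).
The state is a dict: "clock": time; "joints": joint angles; "dq": joint speeds; "joint_efforts": joint torques, N m; "position": TCP position; "ee_rot": TCP orientation; "force": force on the tool from outside, world axes, zero at the start; "ft_torque": the same for the moment, N m; "width": opening from 0.0 (shut) to 1.0 (fully open).
Only numpy, scipy, OpenCV 4.12 (cv2) and the standard library are available. Lean on these libraries where they do the work, as an engineer would, in place of code of your own. Each camera call takes 0.05 s, during which the arm holds its last target. There are 200 camera calls.

TASK

Take the stack of steel cap plates apart and lay each plate on the open top of the post it was cut for: the rectangle on the rectangular tube, the large square on the larger square tube, the disc on the round tube and the small square on the small square tube. Each must lie flat, centred with an even overhang and with its sides parallel to the tube's, ready to be tacked; set them down, do not drop them, and leave the chipping hammer and the wire brush where they lie.

Things in the scene. Friction and masses are not known exactly. Their poses are not given: they have to be found in the camera images.
- cap_flat_mid (a point): Loose steel cap plate with a bright face and dark laser-cut edges, 10 mm thick: a rectangle of 110 x 64 mm, 0.55 kg. The point is the plate's centre, half-way through its thickness; z is normal to the plate, x along the 110 mm side, y along the 64 mm side. Bottom of the stack, flat on the table at the start.
- cap_square_mid (a point): Loose steel cap plate with a bright face and dark laser-cut edges, 10 mm thick: a square of 64 x 64 mm, 0.32 kg. The point is the plate's centre, half-way through its thickness; z is normal to the plate, x and y along its sides. Second from the bottom, lying on the rectangular plate at the start, nearly in line with it.
- cap_round_mid (a point): Loose steel cap plate with a bright face and dark laser-cut edges, 10 mm thick: a disc of 58 mm diameter, 0.21 kg. The point is the plate's centre, half-way through its thickness; z is normal to the plate. Third from the bottom, lying on the larger square plate at the start.
- cap_small_mid (a point): Loose steel cap plate with a bright face and dark laser-cut edges, 10 mm thick: a square of 42 x 42 mm, 0.14 kg. The point is the plate's centre, half-way through its thickness; z is normal to the plate, x and y along its sides. Top of the stack, lying on the disc at the start.
- post_flat_top (a point): Top of a fixed steel post: a rectangular tube of 80 x 40 mm outside standing upright in the middle of a 140 x 100 mm base plate, 10 mm thick, that lies on the table and is held by two bolt heads (20 mm across, their tops 18 mm above the table, at two opposite corners). Tube wall 3.5 mm, open at the top. The point is the centre of the tube's open upper end, 75 mm above the table; z is up, x along the tube's 80 mm side (and the base's 140 mm side), y along its 40 mm side.
- post_square_top (a point): Top of a fixed steel post: a square tube of 40 x 40 mm outside standing upright in the middle of a 100 x 100 mm base plate, 10 mm thick, that lies on the table and is held by two bolt heads (20 mm across, their tops 18 mm above the table, at two opposite corners). Tube wall 3.5 mm, open at the top. The point is the centre of the tube's open upper end, 90 mm above the table; z is up, x and y along its sides.
- post_round_top (a point): Top of a fixed steel post: a round tube of 42 mm outside diameter standing upright in the middle of a 100 x 100 mm base plate, 10 mm thick, that lies on the table and is held by two bolt heads (20 mm across, their tops 18 mm above the table, at two opposite corners). Tube wall 3.5 mm, open at the top. The point is the centre of the tube's open upper end, 100 mm above the table; z is up.
- post_small_top (a point): Top of a fixed steel post: a square tube of 25 x 25 mm outside standing upright in the middle of a 90 x 90 mm base plate, 10 mm thick, that lies on the table and is held by two bolt heads (20 mm across, their tops 18 mm above the table, at two opposite corners). Tube wall 3.5 mm, open at the top. The point is the centre of the tube's open upper end, 115 mm above the table; z is up, x and y along its sides.
- hammer_mid (a point): Loose chipping hammer lying on the table, 0.28 m long, at most 26 mm high: black grip, thin steel shaft, cross head with a point and a chisel, 135 mm wide. The point is on its shaft, 68 mm from the middle of the head, 13 mm above the table; x runs along it towards the head. Not part of the job.
- brush_mid (a point): Loose wire brush lying on its back on the table: wooden stick 270 x 30 x 16 mm with bristles up to 42 mm above the table over half its length. The point is the centre of the wooden stick, 8 mm above the table; x runs along it towards the bristles. Not part of the job.

How it is judged:
By the outcome, as a careful person would: the job done as asked, in the order asked, and still so for the second after the job is handed in, with the robot touching nothing.
It also fails if it takes over 112 s, if anything falls off the work surface, if the arm or the gripper's body presses on something with over 40 N, if the wrist force passes 120 N, or if a joint passes its speed limit or range.

## Working session

There is one attempt and no reset: what is moved stays moved. The work goes in short steps, Python scripts to look and compute and a tool call to move; the robot and the scene stay as the last step left them, time stands still between calls to the robot, and variables do not carry over. Pictures are saved under pics/ and viewed, about 12 in all and at most 16, crops included, and the job is handed in when it is done.

Besides the shell and the picture viewer there is one more tool, called after ">>>" by a JSON object that holds its "method" and its "body", one argument or row to a line. move_arm: Moves the arm, as the interface text tells. Its arguments: {"type":"object","properties":{"series":{"type":"array"},"grip":{"type":"number"},"force":{"type":"number"}},"required":["series"]}

```bash
ls; mkdir -p pics; python3 - <<'E'
from cell import monitor, imaging
import cv2, numpy as np
s=monitor.observe()
print({k:np.round(v,3).tolist() for k,v in s.items()})
for n in ("side","top","wrist"):
    im=imaging.get_image(n)
    cv2.imwrite(f"pics/{n}0.png",im["color"][:,:,::-1])
    print(n,{k:np.round(v,4).tolist() for k,v in im.items() if k!="color"})
E
```

```text
pics
{'clock': 0.0, 'joints': [-1.303, 0.435, 0.025, 1.574, -0.012, 1.134, -0.075], 'dq': [0.002, -0.001, -0.0, 0.0, -0.001, -0.0, -0.0], 'joint_efforts': [0.0, -66.784, 0.985, -31.447, -0.061, 0.043, 0.0], 'position': [0.226, 0.582, 0.245], 'ee_rot': [-0.579, -3.088, 0.002], 'force': [-0.121, -0.409, -0.354], 'ft_torque': [0.011, 0.067, -0.008], 'width': 1.0}
side {'fx': 451.4521, 'fy': 451.4521, 'cx': 319.5086, 'cy': 203.7468, 'rvec': [2.3268, -0.1094, 0.0629], 'tvec': [-0.5522, 0.0941, 1.1918]}
top {'fx': 367.1691, 'fy': 367.1691, 'cx': 315.4041, 'cy': 200.2857, 'rvec': [2.2028, -2.1469, 0.1333], 'tvec': [-0.0157, 0.5761, 1.0278]}
wrist {'fx': 284.818, 'fy': 284.818, 'cx': 321.5173, 'cy': 200.0495, 'mount': [[-0.0001, -0.9569, -0.2903, 0.0795], [1.0, -0.0, -0.0002, 0.0004], [0.0002, -0.2903, 0.9569, -0.1396], [0.0, 0.0, 0.0, 1.0]]}
```

View pics/side0.png

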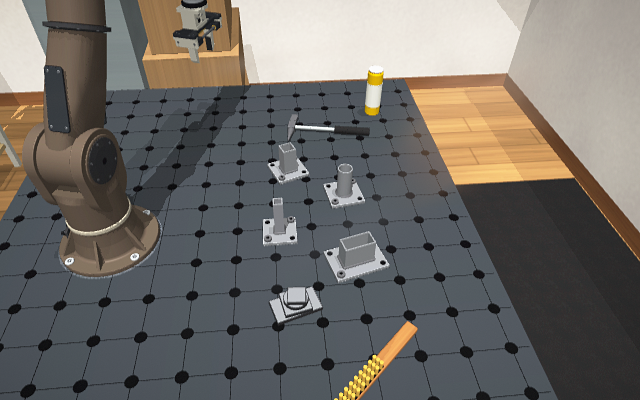

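View pics/top0.png

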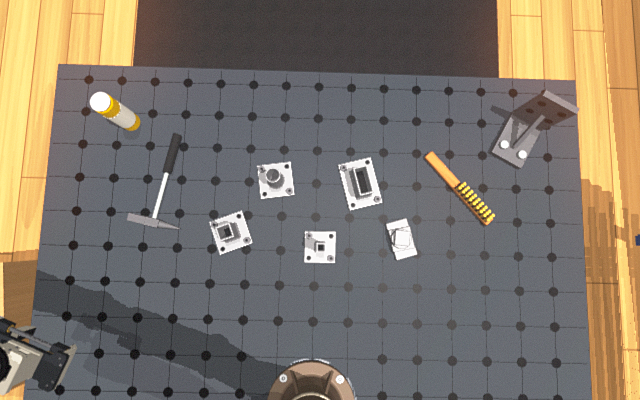

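```bash
python3 - <<'E'
from cell import outline_of
for c in ("top","side"):
    for t in ("cap_flat_mid","cap_square_mid","cap_round_mid","cap_small_mid","post_flat_top","post_square_top","post_round_top","post_small_top","hammer_mid","brush_mid"):
        print(c,t,[(round(float(d["p"]),2),[int(v) for v in d["rect"]],int(d["mask"].sum())) for d in outline_of(c,t)[:3]])
E
```

```text
top cap_flat_mid [(0.15, [339, 157, 42, 53], 1630)]
top cap_square_mid [(0.62, [387, 229, 27, 21], 104)]
top cap_round_mid [(0.72, [383, 217, 35, 44], 382), (0.56, [391, 231, 14, 19], 98)]
top cap_small_mid [(0.81, [393, 229, 16, 20], 231), (0.33, [303, 228, 34, 36], 988)]
top post_flat_top [(0.67, [342, 157, 37, 52], 1540)]
top post_square_top [(0.72, [207, 211, 45, 43], 1210)]
top post_round_top [(0.77, [256, 161, 40, 38], 1174)]
top post_small_top [(0.6, [303, 231, 34, 31], 967)]
top hammer_mid [(0.86, [125, 129, 57, 102], 888)]
top brush_mid [(0.57, [426, 152, 66, 74], 978)]
side cap_flat_mid [(0.72, [268, 286, 50, 39], 535)]
side cap_square_mid [(0.63, [280, 295, 31, 24], 277)]
side cap_round_mid [(0.65, [284, 295, 22, 12], 151)]
side cap_small_mid [(0.68, [286, 286, 17, 16], 313)]
side post_flat_top [(0.92, [325, 232, 65, 48], 2018)]
side post_square_top [(0.64, [267, 145, 40, 36], 958)]
side post_round_top [(0.96, [320, 163, 45, 45], 1138)]
side post_small_top [(0.92, [262, 198, 35, 47], 1112)]
side hammer_mid [(0.77, [289, 113, 77, 26], 652)]
side brush_mid []
```

Side view: stack at about (297,303), flat post (357,255), small post (279,222), round post (344,185) and square post (288,160). The top view agrees, with the stack at (402,239) and the brush to its upper right. Next I'll work out coarse positions.

```bash
cat > h.py <<'E'
import numpy as np, cv2
from scipy.spatial.transform import Rotation as R
from cell import monitor, imaging, outline_of
def snap(name, save=None):
    s=monitor.observe(); im=imaging.get_image(name)
    if "mount" in im:
        T=np.eye(4); T[:3,:3]=R.from_rotvec(s["ee_rot"]).as_matrix(); T[:3,3]=s["position"]
        W=T@np.array(im["mount"])
    else:
        V=np.eye(4); V[:3,:3]=R.from_rotvec(im["rvec"]).as_matrix(); V[:3,3]=im["tvec"]; W=np.linalg.inv(V)
    if save: cv2.imwrite(f"pics/{save}.png",im["color"][:,:,::-1])
    return dict(img=im["color"],W=W,K=(im["fx"],im["fy"],im["cx"],im["cy"]),s=s)
def toworld(c,px,z):
    px=np.atleast_2d(px).astype(float); fx,fy,cx,cy=c["K"]
    d=np.c_[(px[:,0]-cx)/fx,(px[:,1]-cy)/fy,np.ones(len(px))]@c["W"][:3,:3].T
    o=c["W"][:3,3]; return (o+d*((z-o[2])/d[:,2])[:,None])[:,:2]
def topix(c,P):
    P=np.atleast_2d(P); q=(P-c["W"][:3,3])@c["W"][:3,:3]; fx,fy,cx,cy=c["K"]
    return np.c_[fx*q[:,0]/q[:,2]+cx, fy*q[:,1]/q[:,2]+cy]
E
python3 - <<'E'
from h import *
c=snap("top")
for n,p,z in [("flat",(361,182),.075),("square",(227,232),.09),("round",(274,178),.1),("small",(321,247),.115),("stack",(402,239),.04),("hammerhead",(153,221),.013),("brush",(460,188),.02)]:
    print(n,toworld(c,p,z).round(3))
s=c["s"]; print(R.from_rotvec(s["ee_rot"]).as_matrix().round(3))
E
```

```text
flat [[ 0.626 -0.126]]
square [[0.478 0.235]]
round [[0.627 0.114]]
small [[ 0.445 -0.017]]
stack [[ 0.471 -0.249]]
hammerhead [[0.505 0.467]]
brush [[ 0.625 -0.426]]
[[-0.932  0.362 -0.   ]
 [ 0.362  0.932 -0.   ]
 [-0.    -0.    -1.   ]]
```

>>> {"method": "move_arm", "body": {
  "series": [
    [2.8, -3.9, 0.1, 0, 0, -8.5],
    [2.8, -3.9, 0.1, 0, 0, -8.5],
    [2.8, -3.9, 0.1, 0, 0, -8.5],
    [2.8, -3.9, 0.1, 0, 0, -8.5],
    [2.8, -3.9, 0.1, 0, 0, -8.5],
    [2.8, -3.9, 0.1, 0, 0, -8.5],
    [2.8, -3.9, 0.1, 0, 0, -8.5],
    [2.8, -3.9, 0.1, 0, 0, -8.5]
  ]
}}

```text
clock: 2.0
position: [0.4514, 0.2689, 0.2541]
ee_rot: [-2.213, -2.229, -0.001]
force: [0.7, -0.4, -0.1]
width: 0.997
```

>>> {"method": "move_arm", "body": {
  "series": [
    [2.8, -3.5, 0, 0, 0, -1],
    [0, 0, 0, 0, 0, 0],
    [0, 0, 0, 0, 0, 0]
  ]
}}

```text
clock: 2.3
position: [0.479, 0.2347, 0.2538]
ee_rot: [2.229, 2.214, 0.0]
force: [-0.4, 1.1, -0.4]
width: 0.998
```

```bash
python3 - <<'E'
from h import *
c=snap("wrist","w1"); s=c["s"]
print(s["clock"],s["position"],R.from_rotvec(s["ee_rot"]).as_matrix().round(3),s["dq"].round(3) if hasattr(s["dq"],'round') else s["dq"])
for t in ("post_square_top","post_round_top"):
    print(t,[(d["p"],d["rect"]) for d in outline_of("wrist",t)])
E
```

```text
2.3 [0.47900935 0.23467447 0.2538259 ] [[ 0.007  1.     0.   ]
 [ 1.    -0.007  0.   ]
 [ 0.     0.    -1.   ]] [-0.036  0.003 -0.04   0.003 -0.006  0.002 -0.006]
post_square_top [(0.96, [272.6, 117.2, 93.3, 96.2])]
post_round_top [(0.75, [390.0, 211.3, 74.2, 62.4])]
```

View pics/w1.png

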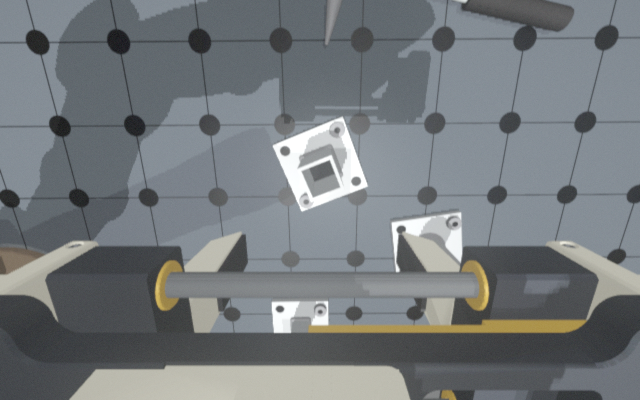

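The wrist view shows the square post's base plate at about (320,165), bright and high in contrast. I'll fit the base outlines, since each tube stands in the middle of its base.

```bash
cat >> h.py <<'E'
from scipy.optimize import least_squares
def region(c,thing,thr=150,grow=9,cam="wrist"):
    ds=outline_of(cam,thing)
    if not ds: return None
    m=cv2.dilate(ds[0]["mask"].astype(np.uint8),np.ones((grow,grow)))
    g=c["img"].astype(np.float32).mean(2)
    b=((g>thr)&(m>0)).astype(np.uint8)
    cs,_=cv2.findContours(b,cv2.RETR_EXTERNAL,cv2.CHAIN_APPROX_NONE)
    k=max(cs,key=cv2.contourArea)[:,0].astype(float)
    # subpixel: move each contour point along the local gradient to the threshold crossing
    gx=cv2.Sobel(g,cv2.CV_32F,1,0)/8; gy=cv2.Sobel(g,cv2.CV_32F,0,1)/8
    out=[]
    for x,y in k:
        xi,yi=int(x),int(y); v=np.array([gx[yi,xi],gy[yi,xi]]); n=np.hypot(*v)
        if n<8: continue
        out.append([x,y]-v/n*np.clip((g[yi,xi]-thr)/n,-1,1))
    return ds[0]["p"],np.array(out)
def rectfit(c,pts,z,L,Wd,yaw0=None,rnd=False):
    """fit an LxWd rectangle (or a disc of diameter L) in plane z to contour pixels -> x,y,yaw(deg),rms mm"""
    w=toworld(c,pts,z); (cx,cy),(a,b),ang=cv2.minAreaRect((w*1000).astype(np.float32))
    if rnd:
        f=lambda p: np.hypot(w[:,0]-p[0],w[:,1]-p[1])-L/2
        r=least_squares(f,[cx/1e3,cy/1e3],loss="soft_l1",f_scale=.0008); e=f(r.x); return np.r_[r.x,0,np.median(abs(e))*1e3]
    best=None
    for k in (0,90):
        def f(p):
            d=(w-p[:2]); C,S=np.cos(p[2]),np.sin(p[2])
            q=np.abs(np.c_[d[:,0]*C+d[:,1]*S,-d[:,0]*S+d[:,1]*C])-[L/2,Wd/2]
            o=np.maximum(q,0); return np.hypot(o[:,0],o[:,1])+np.minimum(q.max(1),0)
        r=least_squares(f,[cx/1e3,cy/1e3,np.radians(ang+k)],loss="soft_l1",f_scale=.0008)
        if best is None or r.cost<best[0].cost: best=(r,f(r.x))
    r,e=best; y=np.degrees(r.x[2]); y=(y+90)%180-90
    return np.r_[r.x[:2],y,np.median(abs(e))*1e3]
E
python3 - <<'E'
from h import *
c=snap("wrist")
for thr in (130,160,190):
    p,k=region(c,"post_square_top",thr); print(thr,p,len(k),rectfit(c,k,.01,.1,.1).round(4))
E
```

```text
130 0.62 97 [  0.4797   0.2502 -86.5659   2.1303]
160 0.62 271 [  0.4776   0.2458 -68.5736   0.9827]
190 0.62 270 [  0.4775   0.2458 -68.6522   0.556 ]
```

>>> {"method": "move_arm", "body": {
  "series": [
    [3.5, -3.3, 0, 0, 0, 0],
    [3.5, -3.3, 0, 0, 0, 0],
    [3.5, -3.3, 0, 0, 0, 0],
    [3.5, -3.3, 0, 0, 0, 0],
    [1, -3.5, 0, 0, 0, 0],
    [0, -3.5, 0, 0, 0, 0],
    [0, 0, 0, 0, 0, 0],
    [0, 0, 0, 0, 0, 0]
  ]
}}

```text
clock: 3.45
position: [0.6285, 0.033, 0.2537]
ee_rot: [-2.228, -2.215, -0.0]
force: [0.3, -0.3, -0.6]
width: 1.003
```

```bash
python3 - <<'E'
from h import *
c=snap("wrist","w2"); print(c["s"]["position"],c["s"]["clock"])
for thr in (130,160,190):
    p,k=region(c,"post_round_top",thr); print(thr,p,len(k),rectfit(c,k,.01,.1,.1).round(4))
E
```

```text
[0.62846141 0.03300029 0.25369798] 3.45
130 0.79 202 [  0.6348   0.1227 -81.3194   0.2433]
160 0.79 313 [0.6349 0.1214 8.5025 0.5662]
190 0.79 339 [0.6347 0.121  8.5517 0.3475]
```

>>> {"method": "move_arm", "body": {
  "series": [
    [-3.6, -2.5, 0, 0, 0, 0],
    [-3.6, -2.5, 0, 0, 0, 0],
    [-3.6, -2.5, 0, 0, 0, 0],
    [-3.6, -2.5, 0, 0, 0, 0],
    [-3.6, -2.5, 0, 0, 0, 0],
    [0, 0, 0, 0, 0, 0],
    [0, 0, 0, 0, 0, 0]
  ]
}}

```text
clock: 4.35
position: [0.4484, -0.0909, 0.2543]
ee_rot: [2.226, 2.217, 0.003]
force: [0.1, -0.1, 0.1]
width: 1.0
```

```bash
python3 - <<'E'
from h import *
c=snap("wrist","w3"); print(c["s"]["position"],c["s"]["clock"])
for thr in (160,175,190):
    p,k=region(c,"post_small_top",thr); print(thr,p,len(k),rectfit(c,k,.01,.09,.09).round(4))
E
```

```text
[ 0.44844033 -0.09094837  0.25426286] 4.35
160 0.59 281 [ 4.42800e-01 -1.41000e-02 -8.96357e+01  4.94100e-01]
175 0.59 280 [ 4.42800e-01 -1.41000e-02 -8.96659e+01  2.39100e-01]
190 0.59 262 [ 0.4429 -0.0141  0.4663  0.2344]
```

>>> {"method": "move_arm", "body": {
  "series": [
    [3.6, -2.2, 0, 0, 0, 0],
    [3.6, -2.2, 0, 0, 0, 0],
    [3.6, -2.2, 0, 0, 0, 0],
    [3.6, -2.2, 0, 0, 0, 0],
    [3.6, -2.2, 0, 0, 0, 0],
    [0, 0, 0, 0, 0, 0],
    [0, 0, 0, 0, 0, 0]
  ]
}}

```text
clock: 5.25
position: [0.6292, -0.2014, 0.2521]
ee_rot: [-2.225, -2.216, 0.003]
force: [-0.1, 0.2, -0.4]
width: 1.002
```

```bash
python3 - <<'E'
from h import *
c=snap("wrist","w4"); print(c["s"]["position"],c["s"]["clock"])
for thr in (160,175,190):
    p,k=region(c,"post_flat_top",thr); print(thr,p,len(k),rectfit(c,k,.01,.14,.1).round(4))
E
```

```text
[ 0.6292115  -0.2013587   0.25210093] 5.25
160 0.92 364 [ 0.6313 -0.129  15.2261  0.5869]
175 0.92 358 [ 0.6313 -0.1291 15.2001  0.3338]
190 0.92 354 [ 0.6312 -0.1292 15.2052  0.1809]
```

>>> {"method": "move_arm", "body": {
  "series": [
    [-4, -3, 0, 0, 0, 0],
    [-4, -3, 0, 0, 0, 0],
    [-4, -3, 0, 0, 0, 0],
    [-4, -3, 0, 0, 0, 0],
    [0, 0, 0, 0, 0, 0],
    [0, 0, 0, 0, 0, 0]
  ]
}}

```text
clock: 6.05
position: [0.4675, -0.3217, 0.2547]
ee_rot: [2.228, 2.213, 0.003]
force: [1.2, 0.3, 0.3]
width: 1.001
```

```bash
python3 - <<'E'
from h import *
c=snap("wrist","w5"); print(c["s"]["position"],c["s"]["clock"])
for t,z,L,W in (("flat",.01,.11,.064),("square",.02,.064,.064),("round",.03,.058,0),("small",.04,.042,.042)):
    r=region(c,f"cap_{t}_mid",175)
    if r: p,k=r; print(t,p,len(k),rectfit(c,k,z,L,W,rnd=t=="round").round(4))
    else: print(t,"none")
x,y=map(int,topix(c,[.471,-.249,.03])[0]); print(x,y)
cr=c["img"][max(0,y-75):y+75,x-100:x+100,::-1]; cv2.imwrite("pics/w5c.png",cv2.resize(cr,None,fx=4,fy=4,interpolation=cv2.INTER_CUBIC))
E
```

```text
[ 0.46752368 -0.32172742  0.2546647 ] 6.05
flat 0.77 138 [ 0.4709 -0.2537 18.6429  1.0234]
square 0.89 219 [  0.4736  -0.2498 -74.7135   2.3087]
round 0.58 272 [ 0.4733 -0.2492  0.      3.3865]
small 0.61 216 [ 0.4752 -0.2474 86.594   1.5495]
324 119
```

View pics/w5c.png

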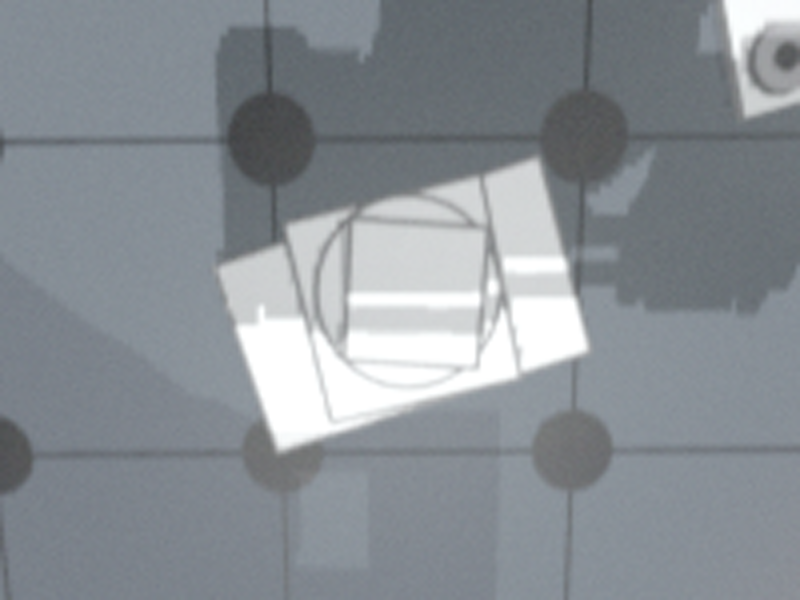

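>>> {"method": "move_arm", "body": {
  "series": [
    [-0.9, 0.9, 0, 0, 0, -8.5],
    [-0.9, 0.9, 0, 0, 0, -8.5],
    [-0.9, 0.9, 0, 0, 0, -8.5],
    [-0.9, 0.9, 0, 0, 0, -8.5],
    [-0.9, 0.9, 0, 0, 0, -8.5],
    [-0.9, 0.9, 0, 0, 0, -8.5],
    [-0.9, 0.9, 0, 0, 0, -8.5],
    [-0.9, 0.9, 0, 0, 0, -8.5]
  ]
}}

```text
clock: 7.1
position: [0.3968, -0.2485, 0.2536]
ee_rot: [3.086, 0.586, -0.0]
force: [0.3, 0.3, -0.2]
width: 1.002
```

>>> {"method": "move_arm", "body": {
  "series": [
    [0, 0, 0, 0, 0, -8.5],
    [0, 0, 0, 0, 0, -8.5],
    [0, 0, 0, 0, 0, -5.5],
    [0, 0, 0, 0, 0, 0],
    [0, 0, 0, 0, 0, 0]
  ]
}}

```text
clock: 7.6
position: [0.3969, -0.249, 0.2537]
ee_rot: [3.141, -0.014, -0.0]
force: [-0.7, -0.2, -0.2]
width: 1.003
```

```bash
python3 - <<'E'
from h import *
import pickle
c=snap("wrist","w6"); s=c["s"]; print(s["position"],s["clock"],R.from_rotvec(s["ee_rot"]).as_matrix().round(3).tolist())
x,y=topix(c,[.473,-.25,.02])[0].astype(int); print(x,y); pickle.dump(c,open("c6.pkl","wb"))
cr=c["img"][max(0,y-75):y+75,x-100:x+100,::-1]; cv2.imwrite("pics/w6c.png",cv2.resize(cr,None,fx=4,fy=4,interpolation=cv2.INTER_CUBIC))
E
```

```text
[ 0.39693063 -0.24900522  0.25368669] 7.6 [[1.0, -0.009, -0.0], [-0.009, -1.0, -0.0], [-0.0, 0.0, -1.0]]
322 115
```

View pics/w6c.png

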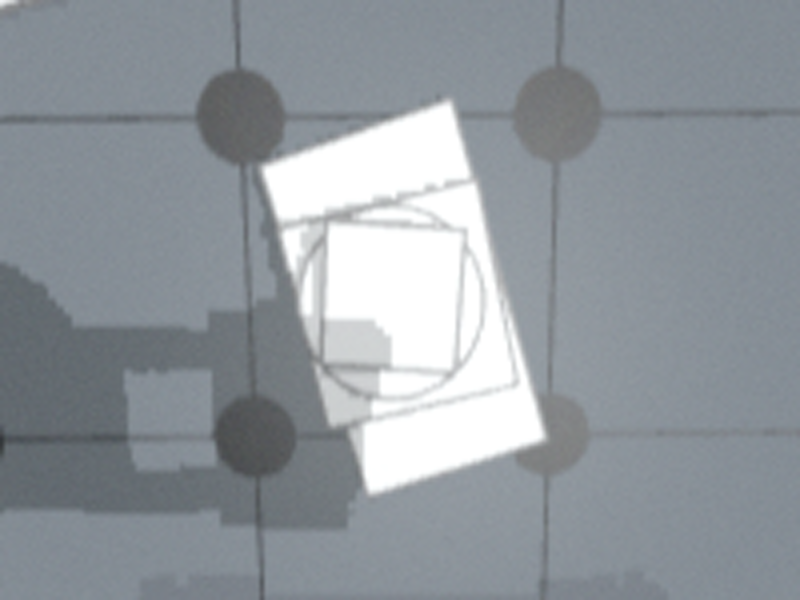

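Both views resolve every plate outline. I'll turn the hand-read corners from both into poses and solve for the wrist-camera bias.

```bash
cat > st.py <<'E'
from h import *
import pickle
c6=pickle.load(open("c6.pkl","rb"))
M=np.linalg.inv(np.block([[R.from_rotvec(c6["s"]["ee_rot"]).as_matrix(),np.array(c6["s"]["position"])[:,None]],[np.zeros((1,3)),np.ones((1,1))]]))@c6["W"]
T=np.eye(4);T[:3,:3]=R.from_rotvec([2.228,2.213,.003]).as_matrix();T[:3,3]=[.46752,-.32173,.25467]
c5=dict(c6);c5["W"]=T@M
Q={5:dict(flat=[(218,267),(540,157),(590,351),(278,451)],square=[(286,224),(482,176),(520,376),(331,422)],small=[(352,218),(486,228),(476,368),(346,360)],round=[(315,290),(502,290),(408,193),(408,386)]),
   6:dict(flat=[(262,166),(452,98),(548,438),(369,495)],square=[(277,223),(474,180),(518,383),(332,428)],small=[(328,222),(466,230),(455,372),(322,366)],round=[(300,301),(485,301),(392,204),(392,398)])}
Z=dict(flat=.01,square=.02,round=.03,small=.04)
O={5:(224,44),6:(222,40)}
m={}
for n in Z:
    for v,c in ((5,c5),(6,c6)):
        w=toworld(c,(np.array(Q[v][n])+.5)/4-.5+O[v],Z[n]); m[n,v]=w.mean(0)
        e=np.roll(w,-1,0)-w
        print(n,v,(w.mean(0)*1e3).round(1),"sides",(np.hypot(*e.T)*1e3).round(1),"ang",(np.degrees(np.arctan2(e[:,1],e[:,0]))%90).round(1))
R5=T[:2,:2];R6=R.from_rotvec(c6["s"]["ee_rot"]).as_matrix()[:2,:2]
for n in Z:
    b=np.linalg.solve(R5-R6,m[n,5]-m[n,6]); print(n,"bias tool mm",(b*1e3).round(2),"true",((m[n,5]-R5@b)*1e3).round(1))
E
python3 st.py
```

```text
flat 5 [ 472.3 -252.9] sides [107.5  62.1 108.5  61.7] ang [17.4 17.1 17.2 16.2]
flat 6 [ 471.5 -252.2] sides [ 62.1 108.8  62.8 108.3] ang [17.7 17.4 17.2 17. ]
square 5 [ 472.  -250.5] sides [62.1 61.6 62.8 62.2] ang [12.6 12.4 13.1 11.7]
square 6 [ 471.7 -249.3] sides [61.7 62.4 61.5 64.4] ang [11.  13.6 12.9 13.7]
round 5 [ 473. -247.] sides [57.4 40.2 56.8 40.7] ang [89.6 45.7 89.8 44.3]
round 6 [ 473.  -246.8] sides [56.5 39.7 56.8 40.4] ang [89.5 45.1 89.4 43.5]
small 5 [ 474.9 -248. ] sides [39.5 40.3 39.6 40.7] ang [85.6 86.7 86.2 86.5]
small 6 [ 474.  -247.1] sides [40.3 40.5 40.2 40.9] ang [86.4 85.8 87.  85.9]
flat bias tool mm [-0.78  0.03] true [ 472.3 -252.1]
square bias tool mm [-0.75 -0.37] true [ 472.4 -249.7]
round bias tool mm [-0.09 -0.05] true [ 473.1 -246.9]
small bias tool mm [-0.91 -0.03] true [ 474.9 -247.1]
```

>>> {"method": "move_arm", "body": {
  "series": [
    [3.9, 0.1, 0, 0, 0, -3.2],
    [3.9, 0.1, -2, 0, 0, 0],
    [0, 0, -4.5, 0, 0, 0],
    [0, 0, -4.5, 0, 0, 0],
    [0, 0, -4.5, 0, 0, 0],
    [0, 0, -2.5, 0, 0, 0],
    [0, 0, 0, 0, 0, 0],
    [0, 0, 0, 0, 0, 0]
  ]
}}

```text
clock: 8.45
position: [0.4746, -0.2479, 0.0742]
ee_rot: [3.14, -0.107, -0.001]
force: [0.2, -0.2, -0.2]
width: 1.0
```

```bash
python3 - <<'E'
from h import *
c=snap("wrist","w7"); s=c["s"]; print(s["position"],s["clock"],s["force"],R.from_rotvec(s["ee_rot"]).as_matrix().round(3).tolist())
E
```

```text
[ 0.47462234 -0.24790717  0.07418886] 8.45 [ 0.24688701 -0.19694989 -0.18619679] [[0.998, -0.068, -0.0], [-0.068, -0.998, -0.0], [-0.0, 0.0, -1.0]]
```

View pics/w7.png

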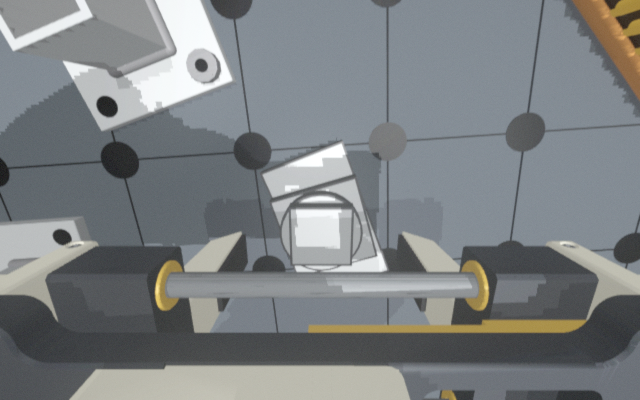

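The jaws straddle the small plate evenly: plate at (321,234), fingers at 235 and 405. I'll go down and grip.

>>> {"method": "move_arm", "body": {
  "series": [
    [0, 0.05, -1.2, 0, 0, 0],
    [0, 0, -1.0, 0, 0, 0],
    [0, 0, 0, 0, 0, 0]
  ]
}}

```text
clock: 8.8
position: [0.4742, -0.2463, 0.0509]
ee_rot: [-3.139, 0.107, 0.001]
force: [0.3, -0.6, -1.0]
width: 1.001
```

>>> {"method": "move_arm", "body": {
  "series": [
    [0, 0, 0, 0, 0, 0],
    [0, 0, 0, 0, 0, 0],
    [0, 0, 0, 0, 0, 0],
    [0, 0, 0, 0, 0, 0],
    [0, 0, 0, 0, 0, 0],
    [0, 0, 0, 0, 0, 0]
  ],
  "grip": 0,
  "force": 25
}}

```text
clock: 9.4
position: [0.4746, -0.247, 0.0518]
ee_rot: [3.14, -0.108, 0.0]
force: [0.5, 0.3, 0.4]
width: 0.526
```

>>> {"method": "move_arm", "body": {
  "series": [
    [0, 0, 0, 0, 0, 0],
    [0, 0, 0, 0, 0, 0],
    [0, 0, 0, 0, 0, 0],
    [0, 0, 1, 0, 0, 0],
    [0, 0, 3, 0, 0, 0],
    [0, 0, 4, 0, 0, 0],
    [0, 0, 4, 0, 0, 0]
  ]
}}

```text
clock: 10.1
position: [0.4737, -0.2469, 0.1733]
ee_rot: [3.14, -0.109, -0.002]
force: [1.6, 0.5, -1.6]
width: 0.454
```

>>> {"method": "move_arm", "body": {
  "series": [
    [-0.4, 2.8, 1, 0, 0, 0.6],
    [-0.5, 4, 0.6, 0, 0, 0.6],
    [-0.6, 4.3, 0, 0, 0, 0.8],
    [-0.6, 4.3, 0, 0, 0, 0.8],
    [-0.6, 4, 0, 0, 0, 0.8],
    [-0.4, 2.8, 0, 0, 0, 0.7],
    [-0.1, 1.15, 0, 0, 0, 0],
    [0, 0, 0, 0, 0, 0]
  ]
}}

```text
clock: 10.9
position: [0.4424, -0.0122, 0.188]
ee_rot: [-3.141, -0.014, 0.0]
force: [0.5, -0.5, -1.9]
width: 0.449
```

```bash
python3 - <<'E'
from h import *
c=snap("wrist","w8"); s=c["s"]; print(s["position"],s["clock"],s["force"],s["width"],R.from_rotvec(s["ee_rot"]).as_matrix().round(3).tolist())
E
```

```text
[ 0.44238365 -0.01215495  0.18798575] 10.9 [ 0.54957893 -0.50647336 -1.89494277] 0.4494907665215098 [[1.0, 0.009, -0.0], [0.009, -1.0, 0.001], [-0.0, -0.001, -1.0]]
```

View pics/w8.png

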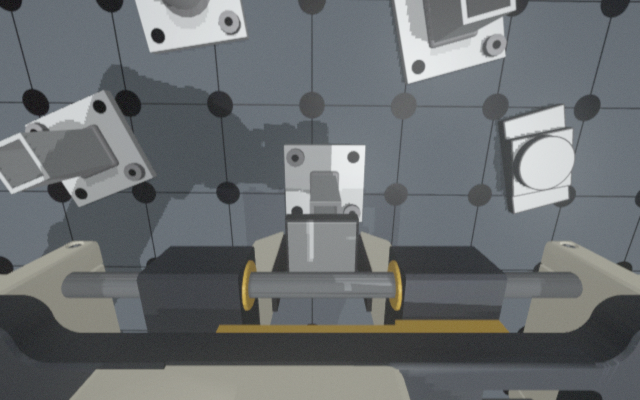

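>>> {"method": "move_arm", "body": {
  "series": [
    [0, -0.1, -1.5, 0, 0, 0],
    [0, 0, -2, 0, 0, 0],
    [0, 0, -1.0, 0, 0, 0],
    [0, 0, -0.3, 0, 0, 0],
    [0, 0, 0, 0, 0, 0],
    [0, 0, 0, 0, 0, 0]
  ]
}}

```text
clock: 11.55
position: [0.443, -0.015, 0.1403]
ee_rot: [3.141, 0.008, 0.001]
force: [0.7, 0.3, -1.4]
width: 0.451
```

>>> {"method": "move_arm", "body": {
  "series": [
    [0, 0, -0.1, 0, 0, 0],
    [0, 0, 0, 0, 0, 0]
  ]
}}

```text
clock: 11.75
position: [0.4428, -0.0144, 0.1391]
ee_rot: [-3.141, -0.01, -0.001]
force: [1.2, 0.5, -0.3]
width: 0.452
```

>>> {"method": "move_arm", "body": {
  "series": [
    [0, 0.1, -0.1, 0, 0, 0],
    [0, 0, -0.05, 0, 0, 0],
    [0, 0, 0, 0, 0, 0]
  ]
}}

```text
clock: 12.05
position: [0.4425, -0.0133, 0.1372]
ee_rot: [-3.142, -0.01, 0.0]
force: [-0.3, -0.2, -1.4]
width: 0.453
```

>>> {"method": "move_arm", "body": {
  "series": [
    [0, 0, -0.1, 0, 0, 0],
    [0, 0, 0, 0, 0, 0]
  ]
}}

```text
clock: 12.25
position: [0.4426, -0.0134, 0.1367]
ee_rot: [-3.141, -0.01, -0.0]
force: [-2.8, 1.0, 9.9]
width: 0.453
```

>>> {"method": "move_arm", "body": {
  "series": [
    [0, 0, 0, 0, 0, 0],
    [0, 0, 0, 0, 0, 0],
    [0, 0, 0.3, 0, 0, 0],
    [0, 0, 2, 0, 0, 0],
    [0, 0, 4.5, 0, 0, 0],
    [-2, 0, 4, 0, 0, 0],
    [-2, 0, 0, 0, 0, 0],
    [0, 0, 0, 0, 0, 0]
  ],
  "grip": 1
}}

```text
clock: 13.05
position: [0.401, -0.0133, 0.2446]
ee_rot: [-3.138, -0.011, 0.0]
force: [0.5, 0.1, 0.4]
width: 0.994
```

```bash
cat >> h.py <<'E'
def crop(c,P,name,half=(100,75),f=4):
    x,y=topix(c,P)[0].astype(int); x0=max(0,x-half[0]); y0=max(0,y-half[1])
    cr=c["img"][y0:y+half[1],x0:x+half[0],::-1]; cv2.imwrite(f"pics/{name}.png",cv2.resize(cr,None,fx=f,fy=f,interpolation=cv2.INTER_CUBIC)); print("crop origin",x0,y0,"f",f)
E
python3 - <<'E'
from h import *
import pickle
c=snap("wrist","w9"); s=c["s"]; print(s["position"],s["clock"],s["force"],s["width"],R.from_rotvec(s["ee_rot"]).as_matrix().round(3).tolist())
pickle.dump(c,open("c9.pkl","wb"))
for t,z,L in (("cap_small_mid",.125,.042),("post_small_top",.01,.09)):
    for thr in (160,180):
        r=region(c,t,thr)
        if r: p,k=r; print(t,p,len(k),rectfit(c,k,z,L,L).round(4))
crop(c,[.443,-.0135,.1],"w9c",(60,60),6)
E
```

```text
[ 0.40098551 -0.01331456  0.24461309] 13.05 [0.48717798 0.07655    0.43110506] 0.9938570269983665 [[1.0, 0.007, -0.0], [0.007, -1.0, 0.004], [-0.0, -0.004, -1.0]]
cap_small_mid 0.82 134 [ 4.43700e-01 -1.18000e-02 -8.89173e+01  5.30800e-01]
cap_small_mid 0.82 168 [ 0.4427 -0.0123  0.1823  1.4062]
post_small_top 0.63 336 [ 4.4370e-01 -1.3600e-02 -8.9409e+01  7.9150e-01]
post_small_top 0.63 376 [ 4.42900e-01 -1.40000e-02 -8.94081e+01  3.64900e-01]
crop origin 263 91 f 6
```

View pics/w9c.png

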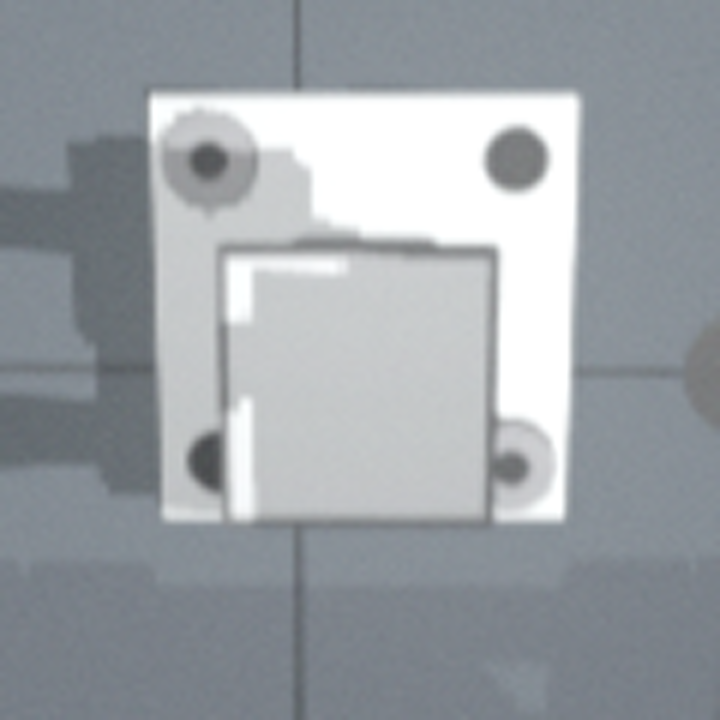

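```bash
cat >> h.py <<'E'
def cor(c,o,f,pts,z,n):
    w=toworld(c,(np.array(pts)+.5)/f-.5+np.array(o),z); e=np.roll(w,-1,0)-w
    print(n,(w.mean(0)*1e3).round(1),"sides",(np.hypot(*e.T)*1e3).round(1),"ang",(np.degrees(np.arctan2(e[:,1],e[:,0]))%90).round(1)); return w.mean(0)
E
python3 - <<'E'
from h import *
import pickle
c=pickle.load(open("c9.pkl","rb")); o=(263,91)
cor(c,o,6,[(222,248),(497,246),(492,520),(224,521)],.125,"plate")
cor(c,o,6,[(149,93),(581,93),(566,521),(161,521)],.01,"base")
E
```

```text
plate [442.9 -12.7] sides [40.6 41.3 41.5 41.2] ang [ 0.8  0.7  0.6 89.5]
base [442.4 -13.8] sides [89.9 90.8 90.5 90.9] ang [0.4 0.5 0.4 0.1]
```

>>> {"method": "move_arm", "body": {
  "series": [
    [1.4, -4.6, 0, 0, 0, 0],
    [1.4, -4.6, 0, 0, 0, 0],
    [1.4, -4.6, 0, 0, 0, 0],
    [1.4, -4.6, 0, 0, 0, 0],
    [1.4, -4.6, 0, 0, 0, 0],
    [0.2, -0.3, -4, 0, 0, 0],
    [0, 0, -4, 0, 0, 0],
    [0, 0, -3, 0, 0, 0]
  ]
}}

```text
clock: 14.1
position: [0.4729, -0.2454, 0.1308]
ee_rot: [3.141, 0.006, -0.006]
force: [1.0, 1.3, -0.0]
width: 1.004
```

>>> {"method": "move_arm", "body": {
  "series": [
    [0, 0, -3, 0, 0, 0],
    [0, 0, 0, 0, 0, 0],
    [0, 0, 0, 0, 0, 0]
  ]
}}

```text
clock: 14.4
position: [0.4736, -0.245, 0.1039]
ee_rot: [3.141, 0.008, -0.004]
force: [0.9, -0.9, 0.4]
width: 0.999
```

```bash
python3 - <<'E'
from h import *
import pickle
c=snap("wrist","w10"); s=c["s"]; print(s["position"],s["clock"],R.from_rotvec(s["ee_rot"]).as_matrix().round(3).tolist())
pickle.dump(c,open("c10.pkl","wb"))
crop(c,[.473,-.247,.03],"w10c",(60,50),6)
c=pickle.load(open("c9.pkl","rb")); o=(263,91); s=c["s"]
A=R.from_rotvec(s["ee_rot"]).as_matrix(); y=np.arctan2(A[1,0],A[0,0]); B=np.array([[np.cos(y),np.sin(y),0],[np.sin(y),-np.cos(y),0],[0,0,-1]])
p=np.array(s["position"]); W=c["W"].copy(); W[:3,:3]=B@A.T@W[:3,:3]; W[:3,3]=p+B@A.T@(W[:3,3]-p); c["W"]=W
cor(c,o,6,[(222,248),(497,246),(492,520),(224,521)],.125,"plate")
cor(c,o,6,[(149,93),(581,93),(566,521),(161,521)],.01,"base")
E
cat >> h.py <<'E'
_snap=snap
def snap(*a):
    c=_snap(*a)
    if a[0]=="wrist":  # the tool is commanded vertical: drop the tilt noise of the reading
        s=c["s"]; A=R.from_rotvec(s["ee_rot"]).as_matrix(); y=np.arctan2(A[1,0],A[0,0])
        D=np.array([[np.cos(y),np.sin(y),0],[np.sin(y),-np.cos(y),0],[0,0,-1]])@A.T
        p=np.array(s["position"]); c["W"][:3,:3]=D@c["W"][:3,:3]; c["W"][:3,3]=p+D@(c["W"][:3,3]-p)
    return c
E
```

```text
[ 0.47355199 -0.24504462  0.10390629] 14.4 [[1.0, 0.005, -0.002], [0.005, -1.0, -0.001], [-0.002, 0.001, -1.0]]
crop origin 264 166 f 6
plate [442.9 -13.1] sides [40.6 41.3 41.5 41.2] ang [ 0.8  0.7  0.6 89.5]
base [442.5 -14.7] sides [89.9 90.9 90.5 90.9] ang [0.4 0.5 0.4 0.1]
```

View pics/w10c.png

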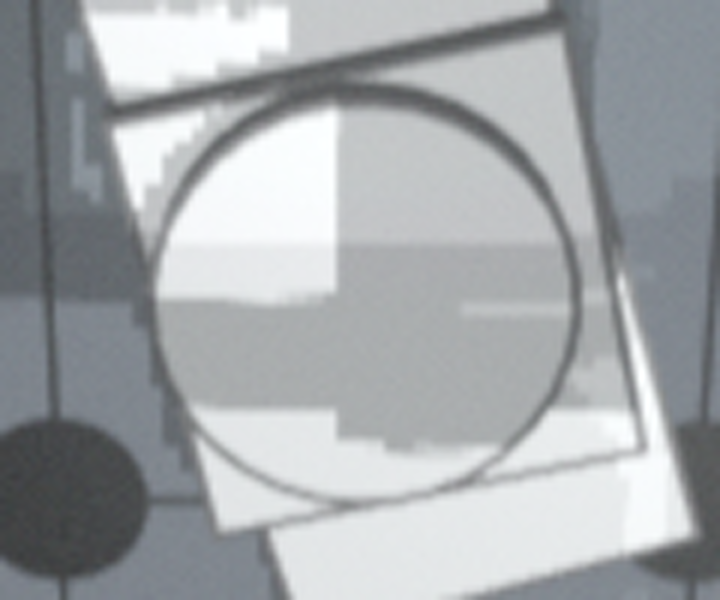

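```bash
python3 - <<'E'
from h import *
import pickle
c=pickle.load(open("c10.pkl","rb")); o=(264,166)
cor(c,o,6,[(155,302),(579,302),(366,101),(366,503)],.03,"disc")
cor(c,o,6,[(112,124),(563,28),(643,449),(218,530)],.02,"square")
E
```

```text
disc [ 472.8 -246.9] sides [56.3 39.5 56.9 40.8] ang [ 0.3 46.3  0.5 43.9]
square [ 471.3 -249.5] sides [61.7 62.5 62.4 62.1] ang [12.5 12.9 12.2 12.3]
```

>>> {"method": "move_arm", "body": {
  "series": [
    [0, -0.2, -3, 0, 0, 0],
    [0, 0, -2.2, 0, 0, 0],
    [0, 0, -1, 0, 0, 0],
    [0, 0, 0, 0, 0, 0]
  ]
}}

```text
clock: 14.85
position: [0.4741, -0.2463, 0.0425]
ee_rot: [3.142, 0.01, -0.0]
force: [0.4, -0.3, -0.3]
width: 0.996
```

>>> {"method": "move_arm", "body": {
  "series": [
    [0, 0, 0, 0, 0, 0],
    [0, 0, 0, 0, 0, 0],
    [0, 0, 0, 0, 0, 0],
    [0, 0, 0, 0, 0, 0],
    [0, 0, 0, 0, 0, 0],
    [0, 0, 0, 0, 0, 0],
    [0, 0, 0, 0, 0, 0]
  ],
  "grip": 0,
  "force": 30
}}

```text
clock: 15.55
position: [0.4742, -0.2463, 0.0427]
ee_rot: [3.141, 0.009, 0.001]
force: [-0.4, 0.5, 5.5]
width: 0.621
```

>>> {"method": "move_arm", "body": {
  "series": [
    [0, 0, 1, 0, 0, 0],
    [0, 0, 3, 0, 0, 0],
    [0, 0, 4, 0, 0, 0],
    [0, 0, 4, 0, 0, 0],
    [0.6, 1.8, 2, 0, 0, 0],
    [1.6, 3.7, 1, 0, 0, 0],
    [1.9, 4.3, 0, 0, 0, 0],
    [1.9, 4.3, 0, 0, 0, 0]
  ]
}}

```text
clock: 16.35
position: [0.5342, -0.1038, 0.1933]
ee_rot: [-3.141, -0.007, -0.001]
force: [1.4, -0.3, -3.1]
width: 0.617
```

>>> {"method": "move_arm", "body": {
  "series": [
    [1.9, 4.3, 0, 0, 0, 0],
    [1.9, 4.3, 0, 0, 0, 0],
    [1.9, 4.3, 0, 0, 0, 0],
    [1.9, 4.3, 0, 0, 0, 0],
    [1.6, 3.7, 0, 0, 0, 0],
    [1.0, 2.0, 0, 0, 0, 0],
    [0, 0, 0, 0, 0, 0],
    [0, 0, 0, 0, 0, 0]
  ]
}}

```text
clock: 17.15
position: [0.6354, 0.1236, 0.1922]
ee_rot: [3.14, 0.01, -0.001]
force: [0.2, -0.4, -2.8]
width: 0.621
```

```bash
python3 - <<'E'
from h import *
c=snap("wrist","w11"); s=c["s"]; print(s["position"],s["clock"],s["force"],s["width"],R.from_rotvec(s["ee_rot"]).as_matrix().round(3).tolist())
E
```

```text
[0.63542947 0.12359794 0.19219143] 17.15 [ 0.16491512 -0.36279887 -2.80957665] 0.6209360304105396 [[1.0, 0.006, -0.001], [0.006, -1.0, -0.001], [-0.001, 0.001, -1.0]]
```

View pics/w11.png

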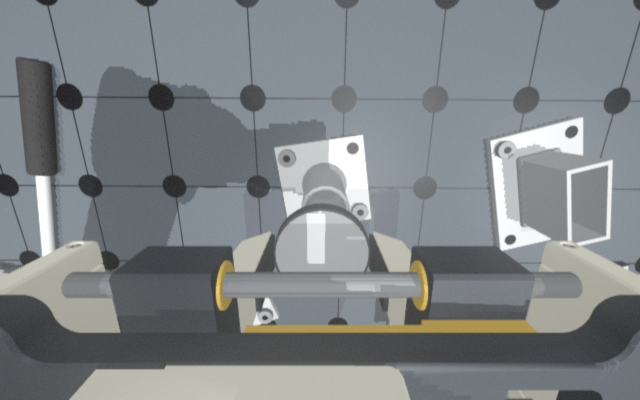

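The disc is held level at (322,245), with the round post below it. I'll lower it.

>>> {"method": "move_arm", "body": {
  "series": [
    [0.05, -0.1, -2, 0, 0, 0],
    [0, 0, -3, 0, 0, 0],
    [0, 0, -1.4, 0, 0, 0],
    [0, 0, -0.2, 0, 0, 0],
    [0, 0, 0, 0, 0, 0],
    [0, 0, 0, 0, 0, 0]
  ]
}}

```text
clock: 17.8
position: [0.6372, 0.1224, 0.1277]
ee_rot: [-3.142, -0.009, -0.003]
force: [-0.2, 0.5, -1.1]
width: 0.617
```

>>> {"method": "move_arm", "body": {
  "series": [
    [0, 0, -0.05, 0, 0, 0],
    [0, 0, 0, 0, 0, 0]
  ]
}}

```text
clock: 18.0
position: [0.6368, 0.1229, 0.1266]
ee_rot: [-3.141, -0.01, -0.002]
force: [-0.2, 0.0, -1.8]
width: 0.618
```

>>> {"method": "move_arm", "body": {
  "series": [
    [-0.1, -0.05, -0.15, 0, 0, 0],
    [0, 0, -0.1, 0, 0, 0],
    [0, 0, 0, 0, 0, 0],
    [0, 0, 0, 0, 0, 0]
  ]
}}

```text
clock: 18.4
position: [0.6354, 0.1223, 0.1233]
ee_rot: [3.141, 0.009, -0.0]
force: [0.5, 0.2, -1.6]
width: 0.618
```

>>> {"method": "move_arm", "body": {
  "series": [
    [0, 0, -0.1, 0, 0, 0],
    [0, 0, 0, 0, 0, 0]
  ]
}}

```text
clock: 18.6
position: [0.6356, 0.1223, 0.1227]
ee_rot: [-3.141, -0.009, -0.0]
force: [-1.9, 0.9, 3.6]
width: 0.617
```

>>> {"method": "move_arm", "body": {
  "series": [
    [0, 0, -0.03, 0, 0, 0],
    [0, 0, 0, 0, 0, 0],
    [0, 0, 0, 0, 0, 0],
    [0, 0, 0.3, 0, 0, 0],
    [0, 0, 2, 0, 0, 0],
    [0, 0, 4, 0, 0, 0],
    [-4, 0, 2.5, 0, 0, 0],
    [-4, 0, 2.5, 0, 0, 0]
  ],
  "grip": 1
}}

```text
clock: 19.4
position: [0.5553, 0.1216, 0.2361]
ee_rot: [3.141, 0.008, 0.002]
force: [-0.6, 0.5, 0.9]
width: 1.0
```

>>> {"method": "move_arm", "body": {
  "series": [
    [0, 0, 0, 0, 0, 0],
    [0, 0, 0, 0, 0, 0]
  ]
}}

```text
clock: 19.6
position: [0.5553, 0.1231, 0.2359]
ee_rot: [-3.14, -0.011, -0.002]
force: [-0.1, -0.1, -0.8]
width: 1.002
```

```bash
python3 - <<'E'
from h import *
import pickle
c=snap("wrist","w12"); s=c["s"]; print(s["position"],s["clock"],s["force"],s["width"],R.from_rotvec(s["ee_rot"]).as_matrix().round(3).tolist())
pickle.dump(c,open("c12.pkl","wb"))
crop(c,[.635,.122,.1],"w12c",(60,60),6)
E
```

```text
[0.555338   0.12308144 0.23585558] 19.6 [-0.13570902 -0.09016448 -0.84928515] 1.001802497817461 [[1.0, 0.007, 0.001], [0.007, -1.0, 0.002], [0.001, -0.002, -1.0]]
crop origin 264 51 f 6
```

View pics/w12c.png

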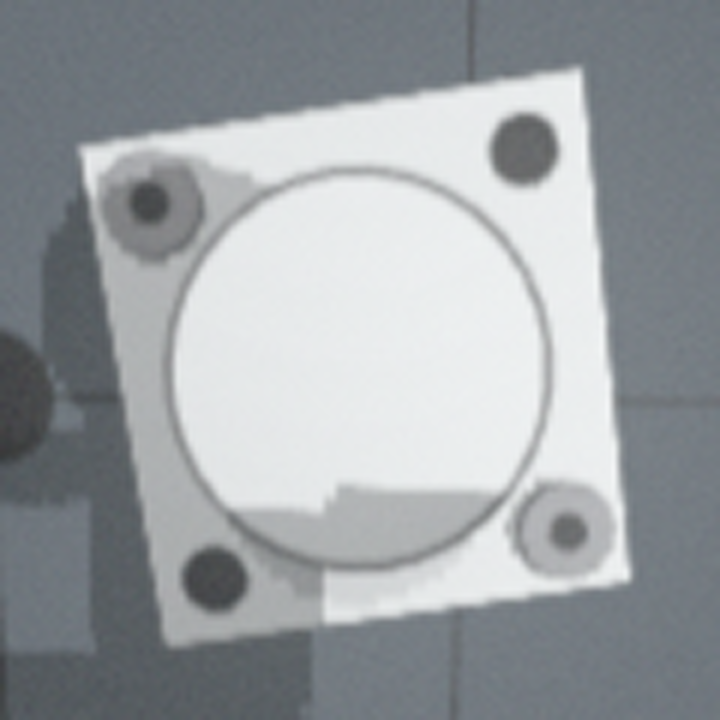

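The disc lies flat on the round post, near the middle of the base (disc centre at (360,368) in the crop). I'll measure it, then go for the large square plate.

```bash
python3 - <<'E'
from h import *
import pickle
c=pickle.load(open("c12.pkl","rb")); o=(264,51)
cor(c,o,6,[(167,368),(552,368),(360,167),(360,569)],.11,"disc")
cor(c,o,6,[(80,147),(583,68),(631,581),(167,648)],.01,"base")
E
```

```text
disc [634.3 122.5] sides [57.1 39.7 57.1 41.1] ang [ 0.4 46.4  0.5 44.7]
base [634.5 120.7] sides [99.7 99.9 99.7 99.9] ang [8.6 8.5 8.6 8.5]
```

>>> {"method": "move_arm", "body": {
  "series": [
    [-1, -4.6, 0, 0, 0, 1.5],
    [-1, -4.6, 0, 0, 0, 1.5],
    [-1, -4.6, 0, 0, 0, 1.5],
    [-1, -4.6, 0, 0, 0, 1.5],
    [-1, -4.6, 0, 0, 0, 1.5],
    [-1, -4.6, 0, 0, 0, 1.5],
    [-1, -4.6, -2, 0, 0, 1.5],
    [-1, -4.6, -1, 0, 0, 1.5]
  ]
}}

```text
clock: 20.45
position: [0.4754, -0.2467, 0.2039]
ee_rot: [3.123, 0.34, -0.002]
force: [1.1, 0.4, 0.2]
width: 0.996
```

>>> {"method": "move_arm", "body": {
  "series": [
    [0, -0.4, -3, 0, 0, 0.2],
    [0, 0, -3.5, 0, 0, 0],
    [0, 0, -3.5, 0, 0, 0],
    [0, 0, 0, 0, 0, 0],
    [0, 0, 0, 0, 0, 0]
  ]
}}

```text
clock: 20.95
position: [0.4755, -0.2496, 0.1053]
ee_rot: [3.123, 0.341, -0.003]
force: [1.2, -0.3, 0.5]
width: 1.0
```

```bash
python3 - <<'E'
from h import *
import pickle
c=snap("wrist","w13"); s=c["s"]; A=R.from_rotvec(s["ee_rot"]).as_matrix(); print(s["position"],s["clock"],s["width"],np.degrees(np.arctan2(A[1,0],A[0,0])))
pickle.dump(c,open("c13.pkl","wb"))
crop(c,[.472,-.25,.02],"w13c",(65,55),6)
E
```

```text
[ 0.47545528 -0.24956746  0.10527293] 20.95 0.9997253729592689 12.478947541872087
crop origin 257 160 f 6
```

View pics/w13c.png

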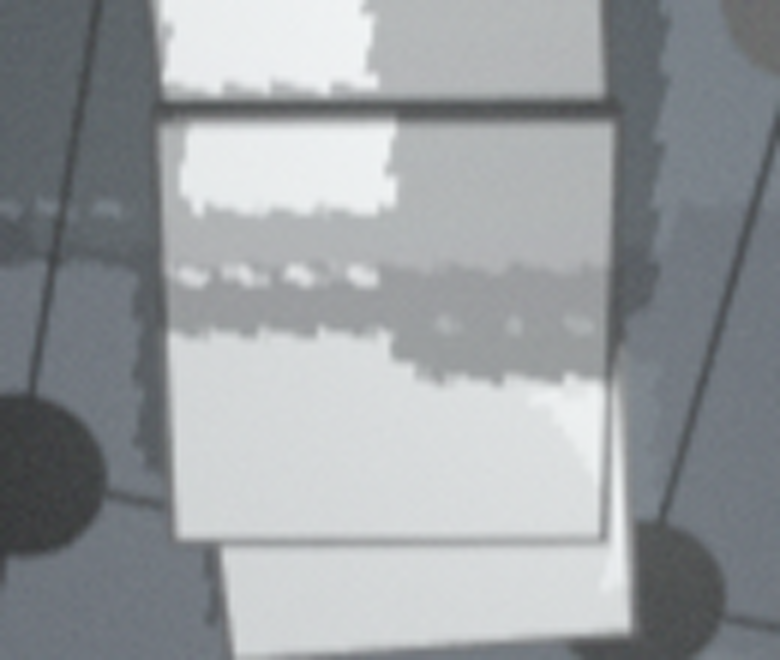

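```bash
python3 - <<'E'
from h import *
import pickle
c=pickle.load(open("c13.pkl","rb")); o=(257,160)
w=cor(c,o,6,[(160,118),(614,118),(604,541),(176,541)],.02,"square")
A=R.from_rotvec(c["s"]["ee_rot"]).as_matrix(); print((A[:2,:2].T@(w-c["s"]["position"][:2])*1e3).round(2))
cor(c,o,6,[(222,546),(606,546),(634,632),(236,656)],.01,"flatpart")
E
```

```text
square [ 471.3 -249.5] sides [61.1 62.8 62.2 62.8] ang [12.5 13.3 12.5 12.4]
[-4.   -0.96]
flatpart [ 427.9 -264.7] sides [58.3 15.5 61.7 18.9] ang [12.5 30.8 16.4 17.4]
```

>>> {"method": "move_arm", "body": {
  "series": [
    [-0.35, 0, -3, 0, 0, 0],
    [0, 0, -3, 0, 0, 0],
    [0, 0, -1.3, 0, 0, 0],
    [0, 0, 0, 0, 0, 0],
    [0, 0, 0, 0, 0, 0]
  ]
}}

```text
clock: 21.5
position: [0.473, -0.2493, 0.0338]
ee_rot: [3.122, 0.343, 0.002]
force: [-0.3, -0.4, -0.3]
width: 1.002
```

>>> {"method": "move_arm", "body": {
  "series": [
    [0, 0, 0, 0, 0, 0],
    [0, 0, 0, 0, 0, 0],
    [0, 0, 0, 0, 0, 0],
    [0, 0, 0, 0, 0, 0],
    [0, 0, 0, 0, 0, 0],
    [0, 0, 0, 0, 0, 0]
  ],
  "grip": 0,
  "force": 35
}}

```text
clock: 22.1
position: [0.4724, -0.2489, 0.0329]
ee_rot: [3.122, 0.343, 0.001]
force: [-0.8, 0.3, 6.1]
width: 0.692
```

>>> {"method": "move_arm", "body": {
  "series": [
    [0, 0, 1, 0, 0, 0],
    [0, 0, 3, 0, 0, 0],
    [0, 0, 4.5, 0, 0, 0],
    [0, 0, 4.5, 0, 0, 0],
    [-0.3, 1.6, 3, 0, 0, 0.5],
    [-0.6, 3.4, 1.5, 0, 0, 0.8],
    [-0.8, 4.4, 0, 0, 0, 1],
    [-0.8, 4.6, 0, 0, 0, 1]
  ]
}}

```text
clock: 22.9
position: [0.4464, -0.1078, 0.208]
ee_rot: [-3.112, -0.431, -0.001]
force: [0.9, 1.2, -2.3]
width: 0.688
```

>>> {"method": "move_arm", "body": {
  "series": [
    [-0.8, 4.6, 0, 0, 0, 1],
    [-0.8, 4.6, 0, 0, 0, 1],
    [-0.8, 4.6, 0, 0, 0, 1],
    [-0.8, 4.6, 0, 0, 0, 1],
    [-0.8, 4.6, 0, 0, 0, 1],
    [-0.8, 4.6, 0, 0, 0, 0.6],
    [-0.6, 3.4, 0, 0, 0, 0],
    [-0.3, 1.8, 0, 0, 0, 0]
  ]
}}

```text
clock: 23.7
position: [0.3887, 0.2222, 0.2075]
ee_rot: [-3.086, -0.59, 0.001]
force: [1.1, -0.2, -3.6]
width: 0.691
```

>>> {"method": "move_arm", "body": {
  "series": [
    [0, 0, 0, 0, 0, 0],
    [0, 0, 0, 0, 0, 0],
    [0, 0, 0, 0, 0, 0]
  ]
}}

```text
clock: 24.0
position: [0.3904, 0.2177, 0.2075]
ee_rot: [3.087, 0.581, -0.001]
force: [-0.2, -0.4, -3.7]
width: 0.69
```

```bash
python3 - <<'E'
from h import *
import pickle
c=snap("wrist","w14"); s=c["s"]; A=R.from_rotvec(s["ee_rot"]).as_matrix(); print(s["position"],s["clock"],s["width"],s["force"],np.degrees(np.arctan2(A[1,0],A[0,0])))
pickle.dump(c,open("c14.pkl","wb"))
for thr in (160,175,190):
    p,k=region(c,"post_square_top",thr); print(thr,p,len(k),rectfit(c,k,.01,.1,.1).round(4))
crop(c,[.4775,.246,.03],"w14c",(90,75),4)
E
```

```text
[0.39036266 0.21771453 0.20753653] 24.0 0.6903086267349812 [-0.17995963 -0.43813092 -3.69451238] 21.307894372230685
160 0.69 363 [ 0.478   0.2459 21.3102  0.2059]
175 0.69 361 [ 0.4781  0.2459 21.2807  0.2341]
190 0.69 433 [ 0.4775  0.2457 21.4986  0.2845]
crop origin 237 25 f 4
```

View pics/w14c.png

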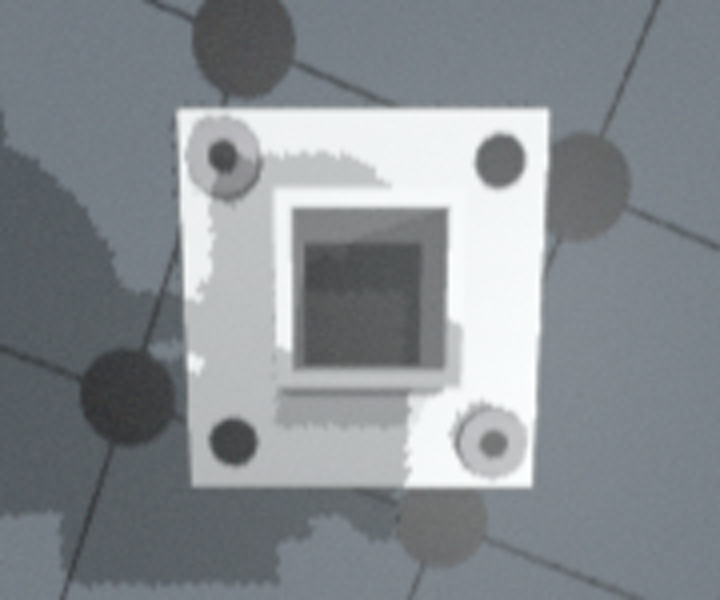

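```bash
python3 - <<'E'
from h import *
import pickle
c=pickle.load(open("c14.pkl","rb")); o=(237,25); A=R.from_rotvec(c["s"]["ee_rot"]).as_matrix()[:2,:2]
a=cor(c,o,4,[(291,207),(450,207),(447,368),(293,368)],.09,"inner")
b=cor(c,o,4,[(177,108),(550,108),(532,487),(192,487)],.01,"base")
print("tool-frame top minus base mm",(A.T@(a-b)*1e3).round(2))
c=pickle.load(open("c9.pkl","rb"))
E
```

```text
inner [478.  245.8] sides [33.1 32.2 33.4 32.2] ang [21.3 21.8 21.3 21.4]
base [477.7 245.8] sides [ 99.6 100.   99.5 100. ] ang [21.3 21.4 21.3 21.4]
tool-frame top minus base mm [0.31 0.04]
```

>>> {"method": "move_arm", "body": {
  "series": [
    [2.9, 0.9, 0, 0, 0, 0],
    [3.0, 1.0, 0, 0, 0, 0],
    [2.9, 0.9, 0, 0, 0, 0],
    [0, 0, -3.5, 0, 0, 0],
    [0, 0, -3.5, 0, 0, 0],
    [0, 0, -2, 0, 0, 0],
    [0, 0, 0, 0, 0, 0],
    [0, 0, 0, 0, 0, 0]
  ]
}}

```text
clock: 25.0
position: [0.4785, 0.2468, 0.1179]
ee_rot: [3.086, 0.583, -0.0]
force: [0.4, 0.1, -3.6]
width: 0.689
```

>>> {"method": "move_arm", "body": {
  "series": [
    [0, 0, 0, 0, 0, 0],
    [0, 0, 0, 0, 0, 0]
  ]
}}

```text
clock: 25.2
position: [0.4788, 0.2477, 0.1187]
ee_rot: [-3.086, -0.585, -0.003]
force: [-0.3, 0.1, -2.5]
width: 0.691
```

>>> {"method": "move_arm", "body": {
  "series": [
    [0.03, -0.12, -0.2, 0, 0, 0],
    [0, 0, -0.15, 0, 0, 0],
    [0, 0, 0, 0, 0, 0],
    [0, 0, 0, 0, 0, 0]
  ]
}}

```text
clock: 25.6
position: [0.4784, 0.2461, 0.114]
ee_rot: [3.087, 0.585, -0.0]
force: [-0.5, 0.6, -2.9]
width: 0.689
```

>>> {"method": "move_arm", "body": {
  "series": [
    [0, 0, -0.1, 0, 0, 0],
    [0, 0, 0, 0, 0, 0]
  ]
}}

```text
clock: 25.8
position: [0.4785, 0.2461, 0.1129]
ee_rot: [3.087, 0.585, -0.0]
force: [-0.2, -0.1, -3.0]
width: 0.697
```

>>> {"method": "move_arm", "body": {
  "series": [
    [0, 0, -0.05, 0, 0, 0],
    [0, 0, 0, 0, 0, 0]
  ]
}}

```text
clock: 26.0
position: [0.4786, 0.2461, 0.1128]
ee_rot: [-3.087, -0.584, -0.0]
force: [-1.5, 0.2, 3.0]
width: 0.687
```

Contact. I'll release, back off along −tool x and look.

>>> {"method": "move_arm", "body": {
  "series": [
    [0, 0, -0.03, 0, 0, 0],
    [0, 0, 0, 0, 0, 0],
    [0, 0, 0, 0, 0, 0],
    [0, 0, 0.3, 0, 0, 0],
    [0, 0, 2, 0, 0, 0],
    [0, 0, 4, 0, 0, 0],
    [-3.7, -1.4, 3, 0, 0, 0],
    [-3.7, -1.4, 2, 0, 0, 0]
  ],
  "grip": 1
}}

```text
clock: 26.8
position: [0.4052, 0.2176, 0.2267]
ee_rot: [3.087, 0.583, 0.003]
force: [-0.6, 0.6, 2.5]
width: 0.998
```

>>> {"method": "move_arm", "body": {
  "series": [
    [0, 0, 0, 0, 0, 0],
    [0, 0, 0, 0, 0, 0],
    [0, 0, 0, 0, 0, 0]
  ]
}}

```text
clock: 27.1
position: [0.405, 0.2185, 0.2252]
ee_rot: [3.086, 0.585, 0.001]
force: [0.2, 0.7, -0.6]
width: 1.001
```

```bash
python3 - <<'E'
from h import *
import pickle
c=snap("wrist","w15"); s=c["s"]; A=R.from_rotvec(s["ee_rot"]).as_matrix(); print(s["position"],s["clock"],s["width"],s["force"],np.degrees(np.arctan2(A[1,0],A[0,0])))
pickle.dump(c,open("c15.pkl","wb"))
crop(c,[.478,.246,.06],"w15c",(64,60),6)
E
```

```text
[0.40503624 0.21854637 0.22515613] 27.1 1.0005707997604418 [ 0.1511704   0.65375472 -0.6371263 ] 21.461356076807593
crop origin 259 53 f 6
```

View pics/w15c.png

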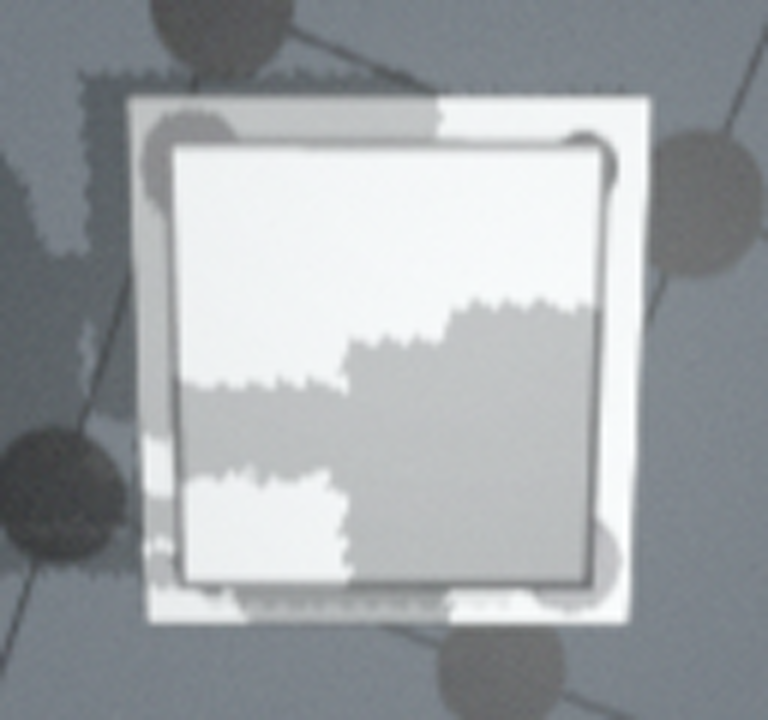

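```bash
cat >> h.py <<'E'
from scipy.optimize import minimize
def darkfit(c,z,L,W,x0,rnd=False):
    """pose whose outline (in plane z) runs along the dark plate edges: thin dark line vs both sides"""
    g=cv2.GaussianBlur(c["img"].astype(np.float32).mean(2),(0,0),.7)
    t=np.linspace(-.45,.45,60)
    if rnd: a=np.linspace(0,2*np.pi,200); U=np.c_[np.cos(a),np.sin(a)]*L/2; N=np.c_[np.cos(a),np.sin(a)]
    else:
        U=np.vstack([np.c_[t*L,0*t+s*W/2] for s in (1,-1)]+[np.c_[0*t+s*L/2,t*W] for s in (1,-1)]); N=np.vstack([np.c_[0*t,0*t+s] for s in (1,-1)]+[np.c_[0*t+s,0*t] for s in (1,-1)])
    def sam(P,p):
        C,S=np.cos(p[2]),np.sin(p[2]); w=P@np.array([[C,S],[-S,C]])+p[:2]
        q=topix(c,np.c_[w,np.full(len(w),z)]).astype(np.float32); return cv2.remap(g,q[:,:1],q[:,1:],cv2.INTER_LINEAR)[:,0]
    def f(v):
        p=[v[0]*1e-3,v[1]*1e-3,np.radians(v[2])]; B=U+N*v[3]*1e-3
        d=sam(B,p)-.5*np.minimum(sam(B+N*.002,p),200)-.5*np.minimum(sam(B-N*.002,p),200)
        return np.clip(d,-40,10).mean()
    best=min((minimize(f,[x0[0]*1e3+i,x0[1]*1e3+j,x0[2],-.5],method="Nelder-Mead",options=dict(initial_simplex=np.array([x0[0]*1e3+i,x0[1]*1e3+j,x0[2],-.5])+np.vstack([np.zeros(4),np.diag([1.5,1.5,1.5,.5])]))) for i in (-1.5,0,1.5) for j in (-1.5,0,1.5)),key=lambda r:r.fun)
    return best.x.round(2),round(best.fun,1)
E
python3 - <<'E'
from h import *
import pickle
c=pickle.load(open("c15.pkl","rb")); o=(259,53); A=R.from_rotvec(c["s"]["ee_rot"]).as_matrix()[:2,:2]
a=cor(c,o,6,[(172,144),(603,144),(592,583),(183,583)],.1,"plate")
b=cor(c,o,6,[(128,96),(651,96),(632,625),(147,625)],.01,"base")
print("tool diff",(A.T@(a-b)*1e3).round(2))
print(darkfit(c,.1,.064,.064,(*a,21.4)))
for n,z,L,x,r in (("c12",.11,.058,(.6343,.1225,0),True),("c9",.125,.042,(.4429,-.013,.5),False)):
    print(n,darkfit(pickle.load(open(n+".pkl","rb")),z,L,L,x,r))
E
```

```text
plate [477.4 246.4] sides [61.7 62.3 62.9 62.3] ang [21.5 22.1 21.5 21. ]
base [477.3 245.4] sides [ 99.5 100.6 100.6 100.6] ang [21.5 21.9 21.5 21.3]
tool diff [ 0.4 -0.9]
(array([477.29, 246.92,  21.48,  -0.49]), np.float64(-19.7))
c12 (array([633.81, 123.05,   0.  ,  -0.71]), np.float64(-18.3))
c9 (array([ 4.4248e+02, -1.1990e+01, -8.0000e-02, -2.7000e-01]), np.float64(-25.6))
```

>>> {"method": "move_arm", "body": {
  "series": [
    [0.6, -4.6, 0, 0, 0, -0.4],
    [0.6, -4.6, 0, 0, 0, -0.5],
    [0.6, -4.6, 0, 0, 0, -0.5],
    [0.6, -4.6, 0, 0, 0, -0.5],
    [0.6, -4.6, 0, 0, 0, -0.5],
    [0.6, -4.6, 0, 0, 0, -0.5],
    [0.6, -4.6, 0, 0, 0, -0.5],
    [0.6, -4.6, 0, 0, 0, -0.4]
  ]
}}

```text
clock: 27.95
position: [0.4528, -0.1526, 0.2245]
ee_rot: [3.103, 0.48, -0.002]
force: [-0.1, 1.1, 0.1]
width: 0.997
```

>>> {"method": "move_arm", "body": {
  "series": [
    [0.6, -4.6, 0, 0, 0, -0.3],
    [0.6, -4.6, 0, 0, 0, 0],
    [0.7, -1, -3.5, 0, 0, 0],
    [0, 0, -4, 0, 0, 0],
    [0, 0, -4, 0, 0, 0],
    [0, 0, 0, 0, 0, 0],
    [0, 0, 0, 0, 0, 0]
  ]
}}

```text
clock: 28.65
position: [0.4709, -0.253, 0.1099]
ee_rot: [3.106, 0.471, -0.004]
force: [0.5, 0.3, 0.2]
width: 1.001
```

```bash
python3 - <<'E'
from h import *
import pickle
c=snap("wrist","w16"); s=c["s"]; A=R.from_rotvec(s["ee_rot"]).as_matrix(); print(s["position"],s["clock"],s["width"],s["force"],np.degrees(np.arctan2(A[1,0],A[0,0])))
pickle.dump(c,open("c16.pkl","wb"))
for thr in (140,160,180):
    r=region(c,"cap_flat_mid",thr)
    if r: p,k=r; print(thr,p,len(k),rectfit(c,k,.01,.11,.064).round(4))
print(darkfit(c,.01,.11,.064,(.472,-.2525,17.3)))
E
```

```text
[ 0.47092515 -0.25301839  0.10989076] 28.65 1.0009802088217827 [0.53169075 0.26411906 0.15491719] 17.24564463881593
140 0.76 368 [ 0.4711 -0.2519 17.4141  0.7352]
160 0.76 423 [ 0.4708 -0.2511 17.7138  1.2385]
180 0.76 241 [ 0.473  -0.2523 16.1501  1.1687]
(array([ 4.7145e+02, -2.5181e+02,  1.7250e+01,  2.6000e-01]), np.float64(-29.7))
```

>>> {"method": "move_arm", "body": {
  "series": [
    [0, 0.1, -3.5, 0, 0, 0],
    [0, 0, -3.5, 0, 0, 0],
    [0, 0, -1.5, 0, 0, 0],
    [0, 0, 0, 0, 0, 0],
    [0, 0, 0, 0, 0, 0]
  ]
}}

```text
clock: 29.35
position: [0.4721, -0.2515, 0.0264]
ee_rot: [3.105, 0.473, 0.002]
force: [0.4, -0.4, 1.0]
width: 1.001
```

>>> {"method": "move_arm", "body": {
  "series": [
    [0, 0, -0.2, 0, 0, 0],
    [0, 0, 0, 0, 0, 0]
  ]
}}

```text
clock: 29.55
position: [0.4722, -0.2511, 0.0242]
ee_rot: [3.105, 0.474, 0.003]
force: [0.5, -0.7, 1.0]
width: 0.999
```

>>> {"method": "move_arm", "body": {
  "series": [
    [0, 0, 0, 0, 0, 0],
    [0, 0, 0, 0, 0, 0],
    [0, 0, 0, 0, 0, 0],
    [0, 0, 0, 0, 0, 0],
    [0, 0, 0, 0, 0, 0],
    [0, 0, 0, 0, 0, 0],
    [0, 0, 0, 0, 0, 0]
  ],
  "grip": 0,
  "force": 45
}}

```text
clock: 30.25
position: [0.4716, -0.2511, 0.0233]
ee_rot: [3.105, 0.473, 0.0]
force: [0.4, -1.6, 1.4]
width: 0.688
```

>>> {"method": "move_arm", "body": {
  "series": [
    [0, 0, 1, 0, 0, 0],
    [0, 0, 3, 0, 0, 0],
    [0, 0, 4.5, 0, 0, 0],
    [0, 0, 4.5, 0, 0, 0],
    [1, 2, 3, 0, 0, -1],
    [2, 3.3, 1.7, 0, 0, -1.1],
    [1.6, 2.6, 0, 0, 0, 0],
    [0.7, 1.4, 0, 0, 0, 0]
  ]
}}

```text
clock: 31.05
position: [0.5257, -0.1543, 0.2005]
ee_rot: [-3.111, -0.423, -0.001]
force: [0.2, 0.3, -5.0]
width: 0.684
```

>>> {"method": "move_arm", "body": {
  "series": [
    [0, 0, 0, 0, 0, 0],
    [0, 0, 0, 0, 0, 0],
    [0, 0, 0, 0, 0, 0]
  ]
}}

```text
clock: 31.35
position: [0.5233, -0.159, 0.2001]
ee_rot: [3.114, 0.413, -0.002]
force: [1.1, 0.2, -4.1]
width: 0.691
```

```bash
python3 - <<'E'
from h import *
import pickle
c=snap("wrist","w17"); s=c["s"]; A=R.from_rotvec(s["ee_rot"]).as_matrix(); print(s["position"],s["clock"],s["width"],s["force"],np.degrees(np.arctan2(A[1,0],A[0,0])))
pickle.dump(c,open("c17.pkl","wb"))
for thr in (150,165,180):
    r=region(c,"post_flat_top",thr)
    if r: p,k=r; print(thr,p,len(k),rectfit(c,k,.01,.14,.1).round(4))
E
```

```text
[ 0.52331098 -0.15904472  0.20007079] 31.35 0.6911863652579933 [ 1.06085226  0.16912041 -4.12300514] 15.127254982788637
```

View pics/w17.png

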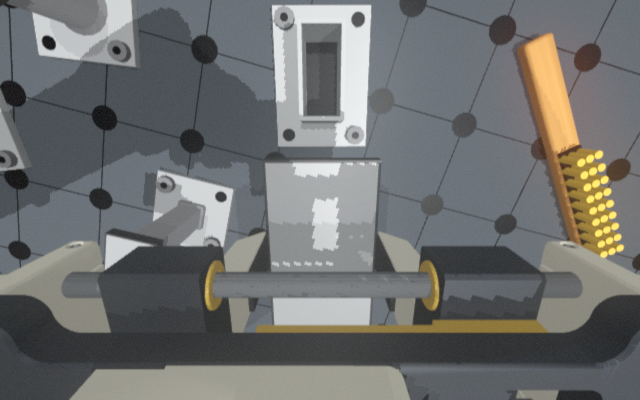

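```bash
cat >> h.py <<'E'
def basefit(c,ctr,yaw,L,W,thr=165,z=.01):
    C,S=np.cos(np.radians(yaw)),np.sin(np.radians(yaw)); g=c["img"].astype(np.float32).mean(2)
    P=np.array([[1,1],[1,-1],[-1,-1],[-1,1]])*[L/2+.008,W/2+.008]@np.array([[C,S],[-S,C]])+ctr
    m=np.zeros(g.shape,np.uint8); cv2.fillConvexPoly(m,topix(c,np.c_[P,np.full(4,z)]).round().astype(np.int32),1)
    b=((g>thr)&(m>0)).astype(np.uint8); k=max(cv2.findContours(b,cv2.RETR_EXTERNAL,cv2.CHAIN_APPROX_NONE)[0],key=cv2.contourArea)[:,0]
    return rectfit(c,k,z,L,W).round(4)
E
python3 - <<'E'
from h import *
import pickle
c=pickle.load(open("c17.pkl","rb"))
for thr in (150,165,180): print(basefit(c,(.6312,-.1291),15.2,.14,.1,thr))
s=c["s"];p=np.array(s["position"]);y=np.radians(15.13);C,S=np.cos(y),np.sin(y)
g=c["img"].astype(float).mean(2)
q=toworld(c,[[270,162],[320,162],[375,162]],.1865)-p[:2]
print("front edge tool mm",[( (d@[C,S])*1e3, (d@[S,-C])*1e3) for d in q])
print("col 320 rows 150-170",g[150:170,285].round().astype(int),g[150:170,320].round().astype(int),g[150:170,360].round().astype(int))
print("row 175 cols",g[175,258:275].round().astype(int),g[175,370:390].round().astype(int))
# tube opening corners (by eye) at z=.075
a=toworld(c,[[303,23],[341,24],[341,117],[301,117]],.075); print("opening",(a.mean(0)*1e3).round(1))
E
```

```text
[ 0.6318 -0.1289 15.2421  0.4368]
[ 0.6318 -0.1287 15.1654  0.5719]
[  0.6364  -0.1052 -75.9246   9.7276]
front edge tool mm [(np.float64(53.19322877128159), np.float64(-28.663832376378096)), (np.float64(53.18981703350331), np.float64(-1.6508582294533225)), (np.float64(53.186064077108014), np.float64(28.063768353157418))]
col 320 rows 150-170 [ 93  96  96  95  98  93  87  76  68  75  84  94 116 152 169 171 172 170
 170 170] [102 101 104 101 104 101 101  94  84  93 121 142 171 212 231 232 232 233
 232 231] [126 123 125 124 127 126 126 111  85  94 125 151 179 215 211 177 173 173
 172 171]
row 175 cols [ 92  90  95  94  92  86  88 118 164 169 169 167 166 168 169 167 166] [171 170 171 169 170 170 171 164 108  94 100 120 124 125 121 122 121 123
 121 121]
opening [ 631.2 -129. ]
```

The post is at (321,75) and the held plate is level. The camera sees the plate about 0.8 mm off in tool y, so I'll correct for that. Moving over and lowering.

>>> {"method": "move_arm", "body": {
  "series": [
    [3, 0.8, 0, 0, 0, 0],
    [4, 1.1, 0, 0, 0, 0],
    [3.9, 1.05, 0, 0, 0, 0],
    [0, 0, -3.5, 0, 0, 0],
    [0, 0, -3.5, 0, 0, 0],
    [0, 0, -2, 0, 0, 0],
    [0, 0, -0.5, 0, 0, 0],
    [0, 0, 0, 0, 0, 0]
  ]
}}

```text
clock: 32.35
position: [0.6331, -0.1288, 0.1048]
ee_rot: [3.114, 0.416, -0.002]
force: [0.3, -0.1, -5.0]
width: 0.69
```

>>> {"method": "move_arm", "body": {
  "series": [
    [0, 0, 0, 0, 0, 0],
    [0, 0, 0, 0, 0, 0]
  ]
}}

```text
clock: 32.55
position: [0.6343, -0.1289, 0.1068]
ee_rot: [3.113, 0.416, 0.004]
force: [-0.9, -0.3, -4.7]
width: 0.688
```

>>> {"method": "move_arm", "body": {
  "series": [
    [0, 0, 0, 0, 0, 0]
  ]
}}

```text
clock: 32.65
position: [0.6341, -0.1285, 0.1063]
ee_rot: [3.113, 0.417, 0.003]
force: [-0.1, -0.2, -4.2]
width: 0.688
```

>>> {"method": "move_arm", "body": {
  "series": [
    [-0.1, -0.05, -0.3, 0, 0, 0],
    [0, 0, -0.2, 0, 0, 0],
    [0, 0, 0, 0, 0, 0],
    [0, 0, 0, 0, 0, 0]
  ]
}}

```text
clock: 33.05
position: [0.6324, -0.1288, 0.1001]
ee_rot: [3.114, 0.417, -0.0]
force: [0.3, -0.1, -5.4]
width: 0.688
```

>>> {"method": "move_arm", "body": {
  "series": [
    [0, 0, -0.15, 0, 0, 0],
    [0, 0, 0, 0, 0, 0]
  ]
}}

```text
clock: 33.25
position: [0.6324, -0.1288, 0.0985]
ee_rot: [3.114, 0.417, -0.0]
force: [-0.7, -0.4, -4.9]
width: 0.686
```

>>> {"method": "move_arm", "body": {
  "series": [
    [0, 0, -0.1, 0, 0, 0],
    [0, 0, 0, 0, 0, 0]
  ]
}}

```text
clock: 33.45
position: [0.6324, -0.1289, 0.0983]
ee_rot: [-3.114, -0.417, -0.0]
force: [-3.5, 1.9, 3.9]
width: 0.687
```

>>> {"method": "move_arm", "body": {
  "series": [
    [0, 0, -0.03, 0, 0, 0],
    [0, 0, 0, 0, 0, 0],
    [0, 0, 0, 0, 0, 0],
    [0, 0, 0.3, 0, 0, 0],
    [0, 0, 2, 0, 0, 0],
    [0, 0, 4, 0, 0, 0],
    [-3.7, -1, 3, 0, 0, 0],
    [-3.7, -1, 2, 0, 0, 0]
  ],
  "grip": 1
}}

```text
clock: 34.25
position: [0.5587, -0.1497, 0.2124]
ee_rot: [3.112, 0.418, 0.004]
force: [-0.1, -0.7, 0.3]
width: 0.999
```

>>> {"method": "move_arm", "body": {
  "series": [
    [0, 0, 0, 0, 0, 0],
    [0, 0, 0, 0, 0, 0],
    [0, 0, 0, 0, 0, 0],
    [0, 0, 0, 0, 0, 0]
  ]
}}

```text
clock: 34.65
position: [0.5591, -0.1482, 0.2097]
ee_rot: [3.113, 0.419, -0.001]
force: [0.0, -0.8, 0.3]
width: 0.999
```

```bash
cat > chk.py <<'E'
from h import *
import pickle,sys
D=dict(flat=(.085,.11,.064,.14,.1,(.6315,-.129,15.2)),square=(.1,.064,.064,.1,.1,(.4775,.246,21.4)),round=(.11,.058,.058,.1,.1,(.6345,.1215,8.5)),small=(.125,.042,.042,.09,.09,(.443,-.0135,.4)))
def chk(c,n):
    z,L,W,BL,BW,x=D[n]
    b=[basefit(c,x[:2],x[2],BL,BW,t) for t in (150,165,180)]; print(n,"base",*[(v*[1e3,1e3,1,1]).round(1).tolist() for v in b])
    f=darkfit(c,z,L,W,x,n=="round"); print(n,"plate",f[0].tolist(),f[1])
    best=min(b,key=lambda v:v[3]); print("   diff mm",(f[0][:2]-best[:2]*1e3).round(2))
if __name__=="__main__":
    c=snap("wrist",sys.argv[1]); s=c["s"]; A=R.from_rotvec(s["ee_rot"]).as_matrix(); print(s["position"],s["clock"],s["width"],np.degrees(np.arctan2(A[1,0],A[0,0])))
    pickle.dump(c,open("c_"+sys.argv[1]+".pkl","wb"))
    for n in sys.argv[2:]: chk(c,n)
E
python3 chk.py w18 flat; python3 - <<'E'
from chk import *
for n,f in (("square","c15"),("round","c12"),("small","c9")): chk(pickle.load(open(f+".pkl","rb")),n)
E
```

```text
[ 0.55907189 -0.14816528  0.20965498] 34.65 0.9994101576316452 15.323328436976364
flat base [632.2, -128.7, 14.7, 1.1] [632.2, -127.7, 13.9, 3.0] [641.2, -96.8, -75.1, 4.8]
flat plate [632.06, -127.59, 15.01, -0.04] -23.6
   diff mm [-0.14  1.11]
square base [477.5, 245.3, -68.7, 0.4] [477.6, 245.5, -68.6, 0.5] [476.4, 246.5, 22.3, 6.2]
square plate [477.29, 246.91, 21.47, -0.49] -19.7
   diff mm [-0.21  1.61]
round base [634.7, 120.5, -81.6, 0.5] [634.7, 120.8, 8.4, 0.7] [634.7, 120.9, -80.6, 1.6]
round plate [633.82, 123.08, 8.0, -0.71] -18.3
   diff mm [-0.88  2.58]
small base [443.2, -14.2, 1.0, 0.5] [443.5, -13.9, 0.4, 0.5] [442.7, -14.0, -89.4, 0.9]
small plate [442.49, -12.0, -0.1, -0.26] -25.6
   diff mm [-0.71  2.2 ]
```

>>> {"method": "move_arm", "body": {
  "series": [
    [-1.5, 0.7, 0.6, 0, 0, 8.3],
    [-1.5, 0.7, 0.6, 0, 0, 8.3],
    [-1.5, 0.7, 0.6, 0, 0, 8.3],
    [-1.5, 0.7, 0.6, 0, 0, 8.3],
    [-1.5, 0.7, 0.6, 0, 0, 8.3],
    [-1.5, 0.7, 0, 0, 0, 8.3],
    [-1.5, 0.7, 0, 0, 0, 8.3],
    [-1.1, 0.9, 0, 0, 0, 8.3]
  ]
}}

```text
clock: 35.5
position: [0.4418, -0.0907, 0.2401]
ee_rot: [2.371, 2.06, -0.001]
force: [-0.3, -0.6, -0.1]
width: 0.999
```

>>> {"method": "move_arm", "body": {
  "series": [
    [0, 0, 0, 0, 0, 8.3],
    [0, 0, 0, 0, 0, 0],
    [0, 0, 0, 0, 0, 0],
    [0, 0, 0, 0, 0, 0]
  ]
}}

```text
clock: 35.9
position: [0.4428, -0.0911, 0.2402]
ee_rot: [2.227, 2.216, -0.001]
force: [-0.6, -0.0, 0.7]
width: 1.0
```

```bash
python3 chk.py w19 small
```

```text
[ 0.44276387 -0.091105    0.24024358] 35.9 0.9995853407976022 89.726647388195
small base [442.7, -14.0, 0.4, 0.4] [442.6, -13.9, 0.6, 0.5] [442.6, -14.2, -89.5, 0.8]
small plate [442.31, -12.48, 0.63, -0.73] -31.4
   diff mm [-0.39  1.52]
```

>>> {"method": "move_arm", "body": {
  "series": [
    [3.6, 2.6, 0, 0, 0, 0],
    [3.9, 2.6, 0, 0, 0, 0],
    [3.9, 2.6, 0, 0, 0, 0],
    [3.9, 2.6, 0, 0, 0, 0],
    [3.9, 2.6, 0, 0, 0, 0],
    [0, 0, 0, 0, 0, 0],
    [0, 0, 0, 0, 0, 0],
    [0, 0, 0, 0, 0, 0]
  ]
}}

```text
clock: 36.75
position: [0.6339, 0.0379, 0.2401]
ee_rot: [2.225, 2.218, -0.002]
force: [0.0, -0.4, 0.3]
width: 0.998
```

```bash
python3 chk.py w20 round
```

```text
[0.63388573 0.03794569 0.24011645] 36.75 0.9984049651602495 89.81335434123895
round base [635.0, 121.2, 8.4, 0.4] [635.0, 121.3, -81.4, 0.5] [635.0, 121.1, 8.5, 0.9]
round plate [633.82, 123.37, 9.38, -0.88] -29.4
   diff mm [-1.18  2.17]
```

Two independent views agree that the disc sits about (−1.0, +2.3) mm and the small plate about (−0.5, +1.8) mm off centre. There is time, so I'll regrip both and shift them, starting with the disc.

>>> {"method": "move_arm", "body": {
  "series": [
    [0, 1, 0, 0, 0, -8.5],
    [0, 1, 0, 0, 0, -8.5],
    [0, 1, 0, 0, 0, -8.5],
    [0, 1, 0, 0, 0, -8.5],
    [0, 1, 0, 0, 0, -8.5],
    [0, 1, 0, 0, 0, -8.5],
    [0, 1, 0, 0, 0, -8.5],
    [0.1, 1.4, 0, 0, 0, -8.5]
  ]
}}

```text
clock: 37.6
position: [0.6349, 0.1219, 0.2412]
ee_rot: [-3.086, -0.584, -0.001]
force: [-0.5, -0.7, -0.4]
width: 0.998
```

>>> {"method": "move_arm", "body": {
  "series": [
    [0, 0, -2, 0, 0, -8.5],
    [0, 0, -3, 0, 0, -8.5],
    [0, 0, -3, 0, 0, -4.5],
    [0, 0, -1, 0, 0, 0],
    [0, 0, 0, 0, 0, 0],
    [0, 0, 0, 0, 0, 0],
    [0, 0, 0, 0, 0, 0]
  ]
}}

```text
clock: 38.3
position: [0.6364, 0.1228, 0.1523]
ee_rot: [-3.141, -0.013, -0.004]
force: [0.6, 0.1, 0.3]
width: 1.001
```

>>> {"method": "move_arm", "body": {
  "series": [
    [0, 0, 0, 0, 0, 0],
    [0, 0, 0, 0, 0, 0]
  ]
}}

```text
clock: 38.5
position: [0.6358, 0.1231, 0.1513]
ee_rot: [-3.141, -0.013, -0.002]
force: [0.1, 0.0, -0.0]
width: 1.001
```

>>> {"method": "move_arm", "body": {
  "series": [
    [0, -0.05, -1.5, 0, 0, 0],
    [0, 0, -1.0, 0, 0, 0],
    [0, 0, -0.2, 0, 0, 0],
    [0, 0, 0, 0, 0, 0],
    [0, 0, 0, 0, 0, 0]
  ]
}}

```text
clock: 39.0
position: [0.6356, 0.1225, 0.1234]
ee_rot: [3.141, 0.012, 0.0]
force: [-0.2, -0.7, -0.1]
width: 1.005
```

>>> {"method": "move_arm", "body": {
  "series": [
    [0, 0, 0, 0, 0, 0],
    [0, 0, 0, 0, 0, 0],
    [0, 0, 0, 0, 0, 0],
    [0, 0, 0, 0, 0, 0],
    [0, 0, 0, 0, 0, 0],
    [0, 0, 0, 0, 0, 0],
    [0, 0, 0, 0, 0, 0]
  ],
  "grip": 0,
  "force": 30
}}

```text
clock: 39.7
position: [0.6355, 0.1226, 0.1234]
ee_rot: [3.142, 0.012, 0.0]
force: [-0.9, -0.5, 1.5]
width: 0.618
```

Lift 3 mm, shift (+1.0, −2.2) mm plus 0.3 for the grip point, lower and check.

>>> {"method": "move_arm", "body": {
  "series": [
    [0, 0, 0.3, 0, 0, 0],
    [0.1, -0.24, 0, 0, 0, 0],
    [0, 0, 0, 0, 0, 0],
    [0, 0, -0.2, 0, 0, 0],
    [0, 0, 0, 0, 0, 0],
    [0, 0, 0, 0, 0, 0]
  ]
}}

```text
clock: 40.3
position: [0.6363, 0.1203, 0.1242]
ee_rot: [3.141, 0.012, -0.001]
force: [0.1, -0.7, -2.0]
width: 0.62
```

>>> {"method": "move_arm", "body": {
  "series": [
    [0, 0, -0.1, 0, 0, 0],
    [0, 0, 0, 0, 0, 0]
  ]
}}

```text
clock: 40.5
position: [0.6365, 0.1202, 0.1235]
ee_rot: [3.142, 0.012, 0.0]
force: [-0.1, -0.1, -0.3]
width: 0.618
```

>>> {"method": "move_arm", "body": {
  "series": [
    [0, 0, -0.06, 0, 0, 0],
    [0, 0, 0, 0, 0, 0]
  ]
}}

```text
clock: 40.7
position: [0.6365, 0.1203, 0.1234]
ee_rot: [-3.141, -0.012, -0.0]
force: [-2.9, -0.9, 6.0]
width: 0.617
```

>>> {"method": "move_arm", "body": {
  "series": [
    [0, 0, 0, 0, 0, 0],
    [0, 0, 0, 0, 0, 0],
    [0, 0, 0, 0, 0, 0],
    [0, 0, 0.3, 0, 0, 0],
    [0, 0, 2, 0, 0, 0],
    [0, 0, 4, 0, 0, 0],
    [-4, 0, 2.5, 0, 0, 0],
    [-4, 0, 2.5, 0, 0, 0]
  ],
  "grip": 1
}}

```text
clock: 41.5
position: [0.5563, 0.1194, 0.2369]
ee_rot: [3.141, 0.011, 0.002]
force: [-0.6, 1.3, 1.6]
width: 0.999
```

>>> {"method": "move_arm", "body": {
  "series": [
    [0, 0, 0, 0, 0, 0],
    [0, 0, 0, 0, 0, 0],
    [0, 0, 0, 0, 0, 0]
  ]
}}

```text
clock: 41.8
position: [0.5569, 0.1206, 0.2355]
ee_rot: [3.141, 0.013, 0.0]
force: [-0.3, -0.2, -0.9]
width: 0.998
```

```bash
python3 chk.py w21 round
```

```text
[0.55694507 0.12055568 0.23552513] 41.8 0.9981227862721165 0.47507603305192553
round base [634.9, 121.0, 8.4, 0.5] [634.9, 121.2, -81.7, 0.8] [634.9, 121.9, 8.9, 2.2]
round plate [634.89, 121.18, 10.64, -0.67] -20.6
   diff mm [-0.01  0.18]
```

The disc is now centred within 0.2 mm. Next the small plate.

>>> {"method": "move_arm", "body": {
  "series": [
    [-2.8, -3.3, 0, 0, 0, 0],
    [-2.9, -3.4, 0, 0, 0, 0],
    [-2.9, -3.4, 0, 0, 0, 0],
    [-2.8, -3.3, -2, 0, 0, 0],
    [0, 0, -3, 0, 0, 0],
    [0, 0, -2, 0, 0, 0],
    [0, 0, 0, 0, 0, 0],
    [0, 0, 0, 0, 0, 0]
  ]
}}

```text
clock: 42.65
position: [0.4429, -0.0146, 0.1659]
ee_rot: [3.14, 0.01, -0.001]
force: [-0.1, -0.2, 0.1]
width: 1.006
```

>>> {"method": "move_arm", "body": {
  "series": [
    [0, 0, 0, 0, 0, 0],
    [0, 0, 0, 0, 0, 0]
  ]
}}

```text
clock: 42.85
position: [0.4433, -0.0138, 0.1665]
ee_rot: [3.141, 0.013, 0.002]
force: [0.2, -0.5, -0.2]
width: 1.002
```

>>> {"method": "move_arm", "body": {
  "series": [
    [0, 0.05, -1.5, 0, 0, 0],
    [0, 0, -1.1, 0, 0, 0],
    [0, 0, -0.2, 0, 0, 0],
    [0, 0, 0, 0, 0, 0],
    [0, 0, 0, 0, 0, 0]
  ]
}}

```text
clock: 43.35
position: [0.4427, -0.0134, 0.1381]
ee_rot: [3.141, 0.012, 0.001]
force: [0.3, -0.1, -1.0]
width: 1.001
```

>>> {"method": "move_arm", "body": {
  "series": [
    [0, 0, 0, 0, 0, 0],
    [0, 0, 0, 0, 0, 0],
    [0, 0, 0, 0, 0, 0],
    [0, 0, 0, 0, 0, 0],
    [0, 0, 0, 0, 0, 0],
    [0, 0, 0, 0, 0, 0],
    [0, 0, 0, 0, 0, 0]
  ],
  "grip": 0,
  "force": 25
}}

```text
clock: 44.05
position: [0.4425, -0.0133, 0.1378]
ee_rot: [3.141, 0.012, 0.0]
force: [0.1, -0.3, 0.1]
width: 0.452
```

>>> {"method": "move_arm", "body": {
  "series": [
    [0, 0, 0, 0, 0, 0],
    [0, 0, 0, 0, 0, 0],
    [0, 0, 0, 0, 0, 0]
  ]
}}

```text
clock: 44.35
position: [0.4425, -0.0133, 0.1378]
ee_rot: [3.141, 0.012, -0.0]
force: [0.1, 0.4, -0.1]
width: 0.451
```

>>> {"method": "move_arm", "body": {
  "series": [
    [0, 0, 0.3, 0, 0, 0],
    [0.05, -0.17, 0, 0, 0, 0],
    [0, 0, 0, 0, 0, 0],
    [0, 0, -0.2, 0, 0, 0],
    [0, 0, 0, 0, 0, 0],
    [0, 0, 0, 0, 0, 0]
  ]
}}

```text
clock: 44.95
position: [0.4428, -0.015, 0.1387]
ee_rot: [3.141, 0.012, -0.0]
force: [-0.2, -0.6, -1.8]
width: 0.453
```

>>> {"method": "move_arm", "body": {
  "series": [
    [0, 0, -0.1, 0, 0, 0],
    [0, 0, 0, 0, 0, 0]
  ]
}}

```text
clock: 45.15
position: [0.443, -0.015, 0.1378]
ee_rot: [3.142, 0.012, 0.0]
force: [0.1, 1.6, -0.8]
width: 0.453
```

>>> {"method": "move_arm", "body": {
  "series": [
    [0, 0, -0.05, 0, 0, 0],
    [0, 0, 0, 0, 0, 0]
  ]
}}

```text
clock: 45.35
position: [0.443, -0.015, 0.1377]
ee_rot: [-3.141, -0.012, 0.0]
force: [-3.7, 0.0, 9.7]
width: 0.453
```

Release and check, then view the square from here as well.

>>> {"method": "move_arm", "body": {
  "series": [
    [0, 0, 0, 0, 0, 0],
    [0, 0, 0, 0, 0, 0],
    [0, 0, 0.3, 0, 0, 0],
    [0, 0, 2, 0, 0, 0],
    [0, 0, 4.5, 0, 0, 0],
    [-2, 0, 3.5, 0, 0, 0],
    [-3, 0, 0, 0, 0, 0],
    [0, 0, 0, 0, 0, 0]
  ],
  "grip": 1
}}

```text
clock: 46.15
position: [0.3941, -0.0146, 0.2413]
ee_rot: [-3.132, -0.01, 0.001]
force: [0.9, 1.0, 0.3]
width: 1.003
```

>>> {"method": "move_arm", "body": {
  "series": [
    [0, 0, 0, 0, 0, 0],
    [0, 0, 0, 0, 0, 0],
    [0, 0, 0, 0, 0, 0]
  ]
}}

```text
clock: 46.45
position: [0.3966, -0.0152, 0.2408]
ee_rot: [3.138, 0.01, -0.002]
force: [-0.2, -1.1, 0.4]
width: 0.998
```

```bash
python3 chk.py w22 small
```

```text
[ 0.39659655 -0.0151501   0.24077039] 46.45 0.9979548525002474 0.3591564528486407
small base [446.0, -16.1, 3.3, 3.2] [443.7, -13.3, 0.4, 0.6] [444.5, -13.5, -89.6, 1.5]
small plate [442.89, -13.45, 0.35, -0.49] -15.0
   diff mm [-0.81 -0.15]
```

>>> {"method": "move_arm", "body": {
  "series": [
    [1.3, 4.3, 0, 0, 0, 3.5],
    [1.4, 4.4, 0, 0, 0, 3.5],
    [1.4, 4.4, 0, 0, 0, 3.5],
    [1.4, 4.4, 0, 0, 0, 3.5],
    [1.4, 4.4, 0, 0, 0, 3.5],
    [1.3, 4.2, -3, 0, 0, 3.5],
    [0, 0, -4, 0, 0, 0],
    [0, 0, -2, 0, 0, 0]
  ]
}}

```text
clock: 47.3
position: [0.4767, 0.2435, 0.1478]
ee_rot: [3.081, 0.585, -0.009]
force: [-0.1, -0.3, -0.5]
width: 0.998
```

>>> {"method": "move_arm", "body": {
  "series": [
    [0, 0, 0, 0, 0, 0],
    [0, 0, 0, 0, 0, 0],
    [0, 0, 0, 0, 0, 0],
    [0, 0, 0, 0, 0, 0]
  ]
}}

```text
clock: 47.7
position: [0.4782, 0.2438, 0.1539]
ee_rot: [-3.087, -0.583, -0.001]
force: [0.5, 1.3, -1.3]
width: 0.998
```

>>> {"method": "move_arm", "body": {
  "series": [
    [0, 0.2, -2, 0, 0, 0],
    [0, 0, -1.5, 0, 0, 0],
    [0, 0, -0.5, 0, 0, 0],
    [0, 0, 0, 0, 0, 0],
    [0, 0, 0, 0, 0, 0]
  ]
}}

```text
clock: 48.2
position: [0.4777, 0.2455, 0.1132]
ee_rot: [3.087, 0.583, -0.001]
force: [0.1, 0.4, 0.1]
width: 1.003
```

>>> {"method": "move_arm", "body": {
  "series": [
    [0, 0, 0, 0, 0, 0],
    [0, 0, 0, 0, 0, 0]
  ]
}}

```text
clock: 48.4
position: [0.4777, 0.2458, 0.1133]
ee_rot: [3.087, 0.583, -0.0]
force: [-0.1, 0.4, 0.4]
width: 1.001
```

>>> {"method": "move_arm", "body": {
  "series": [
    [0, 0, 0, 0, 0, 0],
    [0, 0, 0, 0, 0, 0],
    [0, 0, 0, 0, 0, 0],
    [0, 0, 0, 0, 0, 0],
    [0, 0, 0, 0, 0, 0],
    [0, 0, 0, 0, 0, 0],
    [0, 0, 0, 0, 0, 0]
  ],
  "grip": 0,
  "force": 35
}}

```text
clock: 49.1
position: [0.4774, 0.2457, 0.1128]
ee_rot: [3.086, 0.583, -0.001]
force: [-1.0, -0.6, -0.2]
width: 0.69
```

>>> {"method": "move_arm", "body": {
  "series": [
    [0, 0, 0.3, 0, 0, 0],
    [0.02, -0.13, 0, 0, 0, 0],
    [0, 0, 0, 0, 0, 0],
    [0, 0, -0.2, 0, 0, 0],
    [0, 0, 0, 0, 0, 0],
    [0, 0, 0, 0, 0, 0]
  ]
}}

```text
clock: 49.7
position: [0.4774, 0.2443, 0.1136]
ee_rot: [3.086, 0.583, -0.002]
force: [0.4, 0.6, -2.7]
width: 0.689
```

>>> {"method": "move_arm", "body": {
  "series": [
    [0, 0, -0.1, 0, 0, 0],
    [0, 0, 0, 0, 0, 0]
  ]
}}

```text
clock: 49.9
position: [0.4776, 0.2444, 0.1128]
ee_rot: [3.087, 0.583, -0.001]
force: [-0.7, -1.2, -3.2]
width: 0.69
```

>>> {"method": "move_arm", "body": {
  "series": [
    [0, 0, -0.05, 0, 0, 0],
    [0, 0, 0, 0, 0, 0]
  ]
}}

```text
clock: 50.1
position: [0.4776, 0.2444, 0.1127]
ee_rot: [3.087, 0.583, -0.001]
force: [-3.4, -0.5, 5.6]
width: 0.691
```

>>> {"method": "move_arm", "body": {
  "series": [
    [0, 0, 0, 0, 0, 0],
    [0, 0, 0, 0, 0, 0],
    [0, 0, 0, 0, 0, 0],
    [0, 0, 0.3, 0, 0, 0],
    [0, 0, 2, 0, 0, 0],
    [0, 0, 4, 0, 0, 0],
    [-3.7, -1.4, 3, 0, 0, 0],
    [-3.7, -1.4, 2, 0, 0, 0]
  ],
  "grip": 1
}}

```text
clock: 50.9
position: [0.4043, 0.2158, 0.2268]
ee_rot: [3.086, 0.581, 0.002]
force: [-0.1, 1.1, 2.0]
width: 0.998
```

>>> {"method": "move_arm", "body": {
  "series": [
    [0, 0, 0, 0, 0, 0],
    [0, 0, 0, 0, 0, 0],
    [0, 0, 0, 0, 0, 0]
  ]
}}

```text
clock: 51.2
position: [0.4042, 0.2167, 0.2253]
ee_rot: [3.086, 0.583, -0.0]
force: [0.3, -0.9, 0.5]
width: 0.999
```

```bash
python3 chk.py w23 square
```

```text
[0.4041674  0.21673869 0.22525231] 51.2 0.9988273980635538 21.410874051488456
square base [478.8, 243.6, -65.9, 2.5] [477.8, 245.4, 21.3, 0.1] [477.7, 245.5, 21.5, 0.5]
square plate [477.29, 245.54, 21.49, -0.46] -8.7
   diff mm [-0.51  0.14]
```

>>> {"method": "move_arm", "body": {
  "series": [
    [2.7, -3.9, 0, 0, 0, 8.5],
    [2.7, -3.9, 0, 0, 0, 8.5],
    [2.7, -3.9, 0, 0, 0, 8.5],
    [2.7, -3.9, 0, 0, 0, 8.5],
    [2.7, -3.9, 0, 0, 0, 8.5],
    [2.7, -3.9, 0, 0, 0, 8.5],
    [2.7, -3.9, 0, 0, 0, 8.5],
    [2.7, -3.9, 0, 0, 0, 8.5]
  ]
}}

```text
clock: 52.05
position: [0.6099, -0.0809, 0.2237]
ee_rot: [2.298, 2.142, -0.003]
force: [0.1, 1.1, 0.6]
width: 0.996
```

>>> {"method": "move_arm", "body": {
  "series": [
    [1.2, -4.5, 0, 0, 0, 0],
    [0.3, -4, 0, 0, 0, 0],
    [0, 0, 0, 0, 0, 0],
    [0, 0, 0, 0, 0, 0],
    [0, 0, 0, 0, 0, 0]
  ]
}}

```text
clock: 52.55
position: [0.6237, -0.1624, 0.2242]
ee_rot: [-2.302, -2.137, 0.002]
force: [-0.5, 0.5, 0.7]
width: 1.002
```

```bash
python3 chk.py w24 flat; python3 -c "
from h import *
import pickle
c=pickle.load(open('c_w24.pkl','rb')); crop(c,[.632,-.128,.04],'w24c',(80,80),5)"
```

```text
[ 0.62372728 -0.16244629  0.22417456] 52.55 1.0020855888615352 85.7419450314057
flat base [632.0, -131.4, 15.4, 2.2] [632.3, -131.7, 15.3, 2.5] [636.9, -151.3, 15.6, 1.3]
flat plate [631.3, -128.75, 15.43, 0.06] -21.8
   diff mm [-5.6  22.55]
crop origin 247 74 f 5
```

View pics/w24c.png

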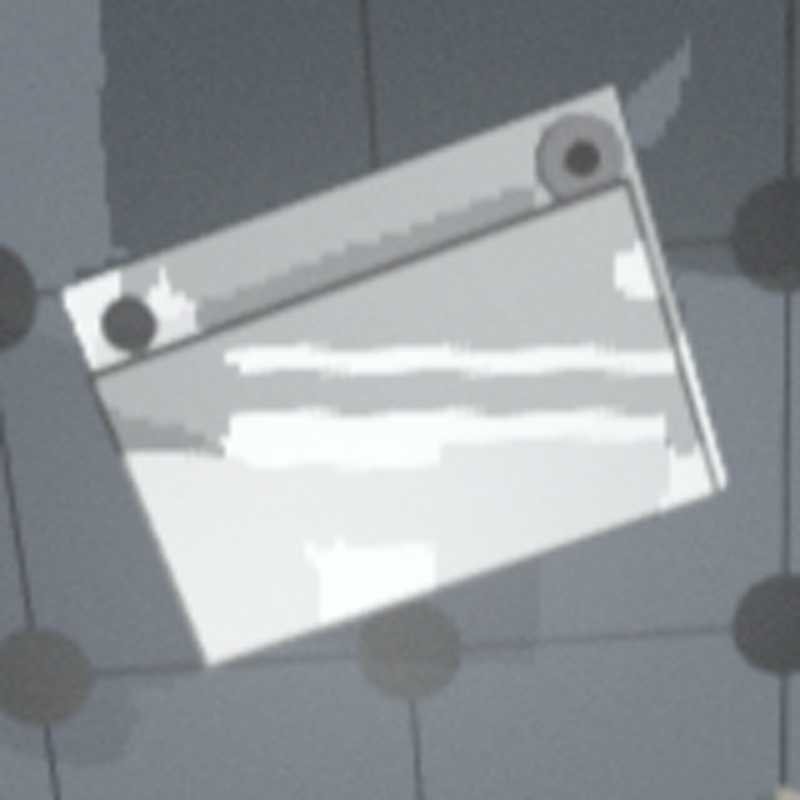

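```bash
python3 - <<'E'
from h import *
import pickle
c=pickle.load(open('c_w24.pkl','rb'))
w=toworld(c,(np.array([(63,290),(613,86),(727,488)])+.5)/5-.5+[247,74],.01)*1e3
print("sides",np.hypot(*(w[1]-w[0])),np.hypot(*(w[2]-w[1])),"ctr",((w[0]+w[2])/2).round(1))
c=snap("top","top_end"); 
for t in ("cap_flat_mid","cap_square_mid","cap_round_mid","cap_small_mid","hammer_mid","brush_mid"):
    print(t,[(round(float(d["p"]),2),[int(v) for v in d["rect"]]) for d in outline_of("top",t)[:2]])
E
```

```text
sides 138.76641106576272 100.47130647369492 ctr [ 632.1 -128.8]
cap_flat_mid [(0.69, [346, 157, 28, 44])]
cap_square_mid [(0.95, [210, 218, 31, 30])]
cap_round_mid [(0.84, [266, 164, 20, 22])]
cap_small_mid [(0.69, [313, 240, 13, 17])]
hammer_mid [(0.56, [127, 131, 51, 98])]
brush_mid [(0.71, [450, 180, 42, 45]), (0.16, [301, 232, 38, 31])]
```

>>> {"method": "move_arm", "body": {
  "series": [
    [0, 0, 3, 0, 0, 0],
    [0, 0, 3, 0, 0, 0],
    [0, 0, 0, 0, 0, 0],
    [0, 0, 0, 0, 0, 0]
  ]
}}

```text
clock: 53.35
position: [0.6239, -0.163, 0.286]
ee_rot: [2.301, 2.136, 0.001]
force: [0.1, -0.5, -0.8]
width: 1.003
```

```bash
python3 -c "
from cell import workorder; print(workorder.sign_off())"
```

```text
the job is handed in; nothing more can be done
None
```

All four cap plates are on their own posts, and I handed the job in at about 53 s of the 112 s allowed. I took them off the stack from the top down (small square, disc, large square, rectangle) and lowered each one until it touched before releasing.

My first check showed the disc, the small square and the large square sitting 1–2.5 mm off centre. I regripped each of these, moved it by that amount and set it down again. The rectangle was left as first placed.

Last wrist-camera measurements, plate centre against base centre:

| Plate | x offset (mm) | y offset (mm) | Angle to post |
|---|---|---|---|
| Disc | 0.0 | +0.2 | – |
| Small square | −0.8 | −0.2 | within about 0.1° |
| Large square | −0.5 | +0.1 | within about 0.2° |
| Rectangle | −0.8 to +0.3 | 0 to +1.2 | within about 0.3° |

- **Rectangle:** my views disagreed by about 1 mm. In the last one the plate hid much of its base, so the automatic base fit failed and I used hand-read corners instead.
- **Small square:** two of its three final base fits were poor, so that figure is good only to about 1 mm.
- **Hammer and brush:** in the final top picture the hammer is where it started. The network outlined only part of the brush, but the end it found had not moved. I compared numbers for this and did not view that picture.
- **Forces:** the highest contact force I read was about 10 N, and the arm was clear of everything at sign-off.

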